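Seat the tapered plug of the counter-top stopcock

ROBOT

A 6-joint arm with a two-finger parallel gripper is mounted at the origin on the work surface. World frame = base frame: x ahead of the robot, y to its left, z up, the work surface at z = 0. Lengths are in m, angles in degrees, forces in N, time in s.
With the tool pointing down it reaches from about 0.25 to 0.725 m from the base axis. Payload 9.7 kg.
Tool frame: the origin (TCP) lies between the finger pads; the fingertips stand 11 mm ahead of it and the grasp point (between the pads) lies 8 mm behind it; z points along the fingers, x is the direction in which the jaws open and shut, and the axes are right-handed (so a half turn about z gives the same grasp; the last joint's range is limited). The gripper opens to 85 mm and grips with 20 to 120 N. Pads are 22 mm wide; open, the fingers measure 114 mm over their backs; the gripper's body (76 mm by 85 mm) begins 54 mm behind the grasp point. The pads swing forward as they close: fully open they stand 13 mm farther back than shut.
Start: joints at [70.932, 4.979, 10.078, 95.1, 0, 90], TCP at [0.18, 0.52, 0.242] pointing down, gripper open.
Joint ranges: [-179.16, 179.16], [-48.56, 103.87], [-65.8, 70.77], [-126.05, 130.52], [-82.76, 87.17], [-180, 180]. Speed limits (degrees/s): [127.2, 127.2, 147.25, 180, 180, 180].

INTERFACE

Orientations are given as [roll, pitch, yaw] about the fixed x, y, z axes, in that order (R = Rz(yaw) Ry(pitch) Rx(roll)).
In Python, from workcell import get_obs, camera, job_done, spotter gives the robot as it stands.
- The arm moves only by the tool play_rows, never from a script. Its argument "rows" is a list of rows, each a list of 3 entries, a list of its own where there are three numbers: the closure, from 0 (fully open) to 1 (shut), then the shift along the tool's x, y, z in cm, then the turn, a rotation vector about the tool's x, y, z in degrees. In form: [[claw, [x, y, z], [wx, wy, wz]], ...]. A call has 1 to 12 rows; each row shifts and turns the pose as measured when the row begins, along the tool's axes as they then stand; what a row does not reach is not made up. A row lasts 1/10 s, in which the tool goes at most 50 mm and 8.59 degrees, less where a joint would pass 70% of its speed; a pose out of reach is approached as far as the arm can. A call is refused whole if a number of a shift passes 5 or a number of a turn 8.59, either way. A call with a gripper value outside its range is refused whole. The fingers move at their own pace and stop on an object; "newtons" is the grip in N (left out, the last holds). Time passes only in rows, so rows that do not move let the fingers close. It gives the time, the measured TCP pose, the force and the opening at its end, in the units of the state.
- get_obs(): the state, without advancing time (a new reading comes with each control period).
- camera(name): name is "side" or "top" or "wrist"; returns a dict with "img" (480x640x3 uint8, red, green, blue), "intrinsics" (3x3 intrinsics, pixels), "xyz" and "orientation" of the camera in the world. Camera axes: x right, y down, z forward; pixel columns grow to the right and rows downward; lengths in m; the calibration is good to about 2 mm. A picture is of the moment at which its call begins. There is no depth.
- job_done(): hands the job in, once; it reports no verdict.
Trained networks look in a picture, given as the dict that the camera call returned (one of the last four; its "shot" number tells which), for a name from the list of things; names that differ only in an ending like _2 or _b are one class to them, and where a whole thing is asked for, a point or a joint stands for the part that bears it (a point fixed in the world has none). Each returns a list of dicts, best first, with "confidence" (0 to 1); they miss things now and then, are a little off and sometimes report something else, mostly with a low value. They report only what shows in the picture. A call takes as long as a camera call. They do not tell look-alikes from the thing itself.
- spotter.spot_in(picture, thing): "point" ([x, y, z] in m, in world coordinates, good to about 4 mm: the middle of the surface that is visible of it).
- spotter.trace(picture, thing): "pixels" (480x640 bool, what is visible of it).
The state is a dict: "time": time; "q": joint angles; "qd": joint speeds; "joint_efforts": joint torques, N m; "ee_pos": TCP position; "tcp_rot": TCP orientation; "wrist_force": force on the tool from outside, world axes, zero at the start; "torque": the same for the moment, N m; "opening": finger opening in m.
Only numpy, scipy, OpenCV 4.12 (cv2) and the standard library are available. Lean on these libraries where they do the work, as an engineer would, in place of code of your own. Each camera call takes 0.05 s, during which the arm holds its last target.

TASK

Take the brass stopcock plug with the flat black lever out of the wooden stand and set it in the upright bore of the brass stopcock with its lever across the pipe. Then turn it a quarter turn, either way, keeping a steady moderate push down on it (about 19 N, never over 25 N) all the while so that the taper wedges tight, stop with the lever in line with the pipe, let go and leave it holding there. Leave the other things on the counter where they are.

Things in the scene. Friction and masses are not known exactly. Their poses are not given: they have to be found in the camera images.
- plug: The plug to fit: brass taper 46 mm long pointing down (16 mm across at the tip, 29 mm at the top), on it a round brass shoulder 40 mm across, 4 mm thick, on that an upright flat black lever 44 mm long (plug x), 12 mm thick (y), 36 mm high. 0.13-0.20 kg. Origin: on the axis at the shoulder's underside, 40 mm below the lever's top; z up. A half turn looks the same. Starts in either stand hole.
- plug_tip (a point): Centre of the plug's lower (thin) end, on its axis, 46 mm below plug's origin.
- cock: The stopcock, fixed: a 190 x 100 x 12 mm wooden plate, on it an upright round brass body 60 mm across, its top 70 mm over the counter, and a straight pipe (23 mm steel stubs, brass collars of 33 mm, axis 36 mm over the counter) along the cock's x, 100 mm to each side. Origin: on the bore's axis at counter height; z up.
- bore_mouth (a point): Centre of the bore's open top, 70 mm above cock's origin. The upright bore, 32 mm wide at the rim, narrows downwards with the plug's taper (8 degrees a side). A light ejector spring (3 to 4 N) in it lifts a loose plug until its shoulder's underside is 27 mm above the mouth. Pushed down, the taper meets its hidden bush at an unknown height, shoulder 7 to 25 mm above the mouth.
- seat (a joint): How far that sprung split bush is pushed down on its washer, m: 0.00008 per N on it; past 0.0018 (25 N of push on the plug) it is spoilt. From first touch the plug pushed straight down sinks 2 to 3 mm but is not tight; turned a quarter turn under a steady 17 to 22 N it sinks 4 to 7 mm, wedges and holds when let go. It takes under 0.8 N m to turn. Turning it with no push loosens it.
- stand: Fixed wooden block 150 (x) x 70 (y) x 54 (z) mm with two through holes, 33 mm across, 36 mm to either side of its middle along its x; the plugs' shoulders rest on its top. Origin: middle of its underside.
- spare: Bystander: a smaller all-brass plug with a round knob 28 mm across, 32 mm high over its shoulder's underside, in the stand's other hole. Origin: on the axis at the underside of its shoulder.
- wrench: Bystander: a steel wrench 190 mm long lying on the counter. Origin: its middle, underside.
- cartridge: Bystander: a white sealant cartridge, 50 mm across and 245 mm high with its nozzle, standing. Origin: centre of its foot.
- carton: Bystander: a plain cardboard carton 90 x 60 x 50 mm. Origin: centre of its underside.
- cap: Bystander: a round brass cap 38 mm across and 34 mm high. Origin: centre of its underside.
There are look-alikes about, which are no part of the job. What is shaped like the plug but blue is not meant.

How it is judged:
By the outcome, as a careful person would: the job done as asked, in the order asked, and still so for the second after the job is handed in, with the robot touching nothing.
It also fails if it takes over 67 s, if anything falls off the work surface, if the arm or the gripper's body presses on something with over 40 N, if the wrist force passes 120 N, or if a joint passes its speed limit or range.

## Working session

There is one attempt and no reset: what is moved stays moved. The work goes in short steps, Python scripts to look and compute and a tool call to move; the robot and the scene stay as the last step left them, time stands still between calls to the robot, and variables do not carry over. Pictures are saved under pics/ and viewed, and the job is handed in when it is done.

Besides the shell and the picture viewer there is one more tool, called after "Emit:" by a JSON object that holds its "name" and its "arguments", one argument or row to a line. play_rows: Moves the arm, as the interface text tells. Its arguments: {"type":"object","properties":{"rows":{"type":"array","items":{"type":"array"}},"newtons":{"type":"number"}},"required":["rows"]}

```bash
mkdir -p pics; ls
cat > h.py <<'E'
import numpy as np, cv2
from workcell import get_obs, camera, job_done, spotter
from scipy.spatial.transform import Rotation as R
def save(c,n): cv2.imwrite('pics/'+n+'.png',c['img'][:,:,::-1])
def Rc(c):
    o=np.array(c['orientation'],float)
    return R.from_euler('xyz',o,degrees=True).as_matrix() if o.shape==(3,) else o
def proj(c,p):
    q=Rc(c).T@(np.array(p,float)-np.array(c['xyz'])); k=np.array(c['intrinsics'])@q; return k[:2]/k[2]
def atz(c,u,v,z):
    d=Rc(c)@np.linalg.inv(np.array(c['intrinsics']))@np.array([u,v,1.]); o=np.array(c['xyz']); return o+d*(z-o[2])/d[2]
E
python3 - <<'E'
from h import *
o=get_obs();print(o)
for n in ['top','side','wrist']:
    c=camera(n);save(c,n+'0');print(n,c['xyz'],c['orientation'],np.array(c['intrinsics']).tolist())
    for t in ['plug','cock','stand','spare']:
        for d in spotter.spot_in(c,t)[:3]: print(t,np.round(d['point'],4),round(d['confidence'],2),proj(c,d['point']).round())
E
```

```text
pics
{'time': 0.0, 'q': array([ 7.09336265e+01,  5.01097767e+00,  1.00346645e+01,  9.51008311e+01,
       -4.01585549e-04,  9.00007795e+01]), 'qd': array([0.08832854, 0.18649332, 0.06525169, 0.03020165, 0.07547409,
       0.11549374]), 'joint_efforts': array([-1.75739129e-03, -5.20393181e+01,  4.64802074e+01,  1.63002958e-02,
       -1.93354858e-04,  3.30359718e-06]), 'ee_pos': array([0.17959376, 0.51961603, 0.24158613]), 'tcp_rot': array([1.79999597e+02, 7.71442953e-02, 7.09328470e+01]), 'wrist_force': array([-0.43301717, -0.09788244,  0.19203138]), 'torque': array([-0.04750578, -0.01754857, -0.03296092]), 'opening': 0.08543385976744762}
top [ 0.49657231 -0.03188596  1.44785357] [-175.01797911   -0.18942356  -90.17841118] [[569.8915418173312, 0.0, 320.5443643643154], [0.0, 569.8915418173312, 234.34361795774933], [0.0, 0.0, 1.0]]
plug [0.4735 0.1935 0.071 ] 0.74 [225. 294.]
plug [0.5377 0.3098 0.0659] 0.53 [177. 267.]
plug [0.4477 0.016  0.0259] 0.37 [299. 304.]
cock [ 0.595  -0.1977  0.0132] 0.77 [384. 245.]
cock [ 0.605  -0.3955  0.046 ] 0.23 [466. 239.]
stand [0.5127 0.2002 0.0558] 0.56 [223. 278.]
stand [ 0.7853 -0.0312  0.007 ] 0.38 [318. 171.]
spare [0.5427 0.21   0.0825] 0.55 [217. 265.]
side [0.57215596 0.71895646 0.74272197] [-131.16962031    1.13474169 -177.01863956] [[438.60388392956645, 0.0, 318.46259529390704], [0.0, 438.60388392956645, 236.5065136352815], [0.0, 0.0, 1.0]]
plug [0.5375 0.3204 0.0595] 0.98 [359. 385.]
plug [0.4739 0.2047 0.0771] 0.71 [392. 325.]
plug [0.4398 0.0285 0.0206] 0.71 [400. 277.]
cock [ 0.5972 -0.1897  0.0204] 0.78 [332. 216.]
cock [0.5446 0.2227 0.0765] 0.65 [354. 331.]
stand [0.5147 0.2308 0.0497] 0.81 [370. 344.]
spare [0.5463 0.2215 0.0705] 0.69 [353. 333.]
wrist [0.11206711 0.54349273 0.37367797] [ 1.63622305e+02 -9.12193973e-02  7.08880375e+01] [[415.3736451126101, 0.0, 321.7375101686411], [0.0, 415.3736451126101, 240.72433521652317], [0.0, 0.0, 1.0]]
```

View pics/top0.png

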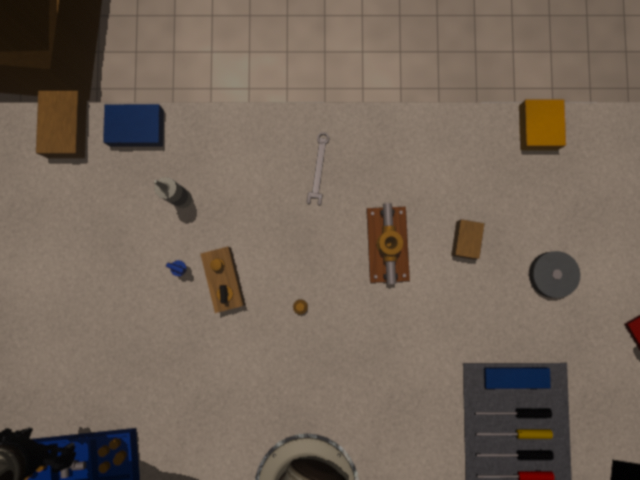

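View pics/side0.png

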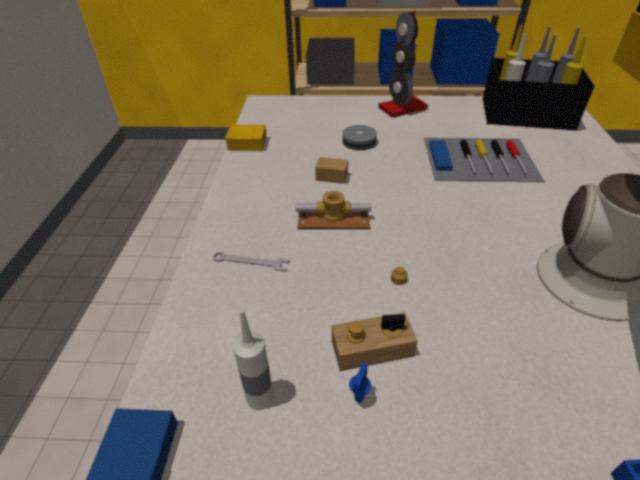

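View pics/wrist0.png

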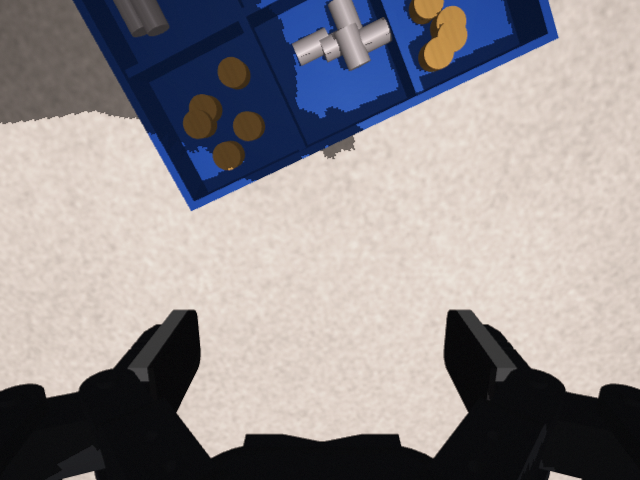

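Emit:
{"name": "play_rows", "arguments": {
  "rows": [
    [0,[-2.2,4.1,0],[0,0,0]],
    [0,[-2.2,4.1,0],[0,0,0]],
    [0,[-2.2,4.1,0],[0,0,0]],
    [0,[-2.2,4.1,0],[0,0,0]],
    [0,[-2.2,4.1,0],[0,0,0]],
    [0,[-2.2,4.1,0],[0,0,0]],
    [0,[-2.2,4.1,0],[0,0,0]],
    [0,[-2.2,4.1,0],[0,0,0]]
  ]
}}

```text
time: 1.55
ee_pos: [0.4377, 0.2409, 0.2416]
tcp_rot: [180.0, -0.1, 71.5]
wrist_force: [1.2, 0.2, -0.8]
opening: 0.0857
```

Run:
```python
from h import *
c=camera('top')
im=cv2.resize(c['img'][160:330,150:420],None,fx=2.9,fy=2.9,interpolation=cv2.INTER_CUBIC)
cv2.imwrite('pics/topz.png',im[:,:,::-1])
c=camera('wrist');save(c,'w1');o=get_obs();print(o['q'],o['ee_pos'],o['tcp_rot'],o['wrist_force'],o['qd'])
for t in ['plug','stand','spare']:
    for d in spotter.spot_in(c,t)[:3]: print(t,np.round(d['point'],4),round(d['confidence'],2),proj(c,d['point']).round())
```

```text
[ 2.85332020e+01 -1.94130007e+00  2.88465096e+00  9.47544008e+01
 -2.53766280e-02  4.73204594e+01] [0.43951704 0.23883003 0.24117748] [ 1.79932840e+02 -3.53979187e-02  7.12127475e+01] [ 0.1246739   0.69003445 -0.81792565] [ 5.01642606 -0.78058071 -0.82367835  0.71545037  1.735274    5.16945137]
plug [0.5311 0.3123 0.0638] 0.95 [446. 290.]
plug [0.4704 0.2038 0.0837] 0.58 [291. 272.]
stand [0.4992 0.2143 0.0575] 0.66 [318. 288.]
spare [0.5385 0.2137 0.0841] 0.75 [333. 346.]
```

View pics/w1.png

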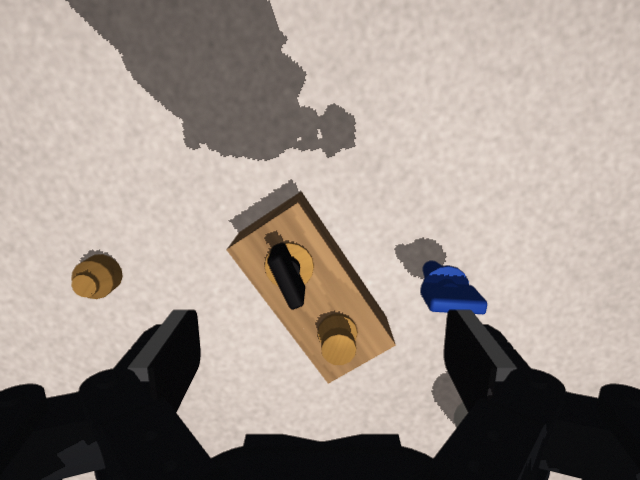

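View pics/topz.png

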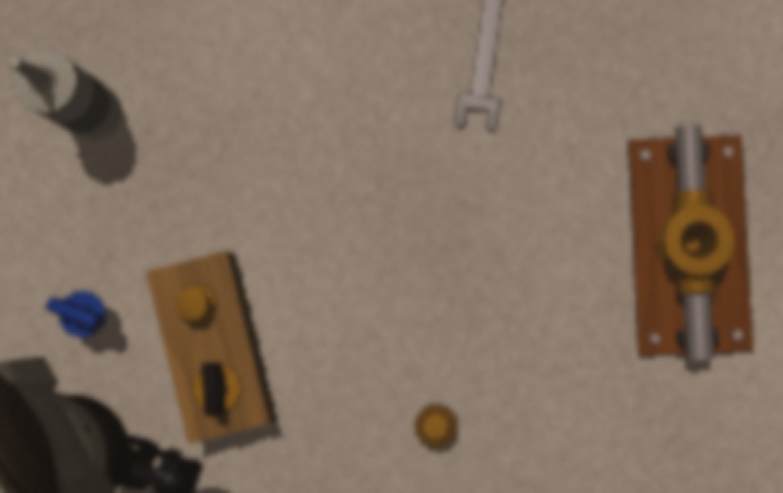

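```bash
cat >> h.py <<'E'
from scipy.optimize import minimize
def boxmask(c,x,y,yaw,z0,z1,l=.044,w=.012,S=4):
    cs=R.from_euler('z',yaw,degrees=True).as_matrix()
    pts=[proj(c,cs@np.array([a*l/2,b*w/2,0])+[x,y,z]) for a in(-1,1) for b in(-1,1) for z in(z0,z1)]
    h=cv2.convexHull(np.array(pts,np.float32))
    m=np.zeros((480,640),np.uint8); cv2.fillConvexPoly(m,np.round(h*16).astype(np.int32),255,cv2.LINE_AA,4); return m/255.
def fitlever(c,mask,x0,z0,z1):
    mask=cv2.GaussianBlur(mask.astype(float),(0,0),1.5)
    f=lambda p:((cv2.GaussianBlur(boxmask(c,p[0]/1000,p[1]/1000,p[2],z0,z1),(0,0),1.5)-mask)**2).sum()
    best=None
    for yw in range(-90,90,15):
        r=minimize(f,[x0[0]*1000,x0[1]*1000,yw],method='Nelder-Mead',options=dict(initial_simplex=[[x0[0]*1000+a,x0[1]*1000+b,yw+d] for a,b,d in[(0,0,0),(8,0,0),(0,8,0),(0,0,12)]],maxiter=120,xatol=.05,fatol=.05))
        if best is None or r.fun<best.fun: best=r
    return best.x,best.fun,mask.sum()
E
python3 - <<'E'
from h import *
c=camera('wrist')
cor=[(228,248),(300,192),(395,345),(329,382)]
P=[atz(c,u,v,.054) for u,v in cor];print(np.round(P,4),np.mean(P,0))
d=(P[2]-P[1]+P[3]-P[0]);print('stand yaw',np.degrees(np.arctan2(d[1],d[0])),np.linalg.norm(d)/2)
im=c['img'].astype(int); m=(im.max(2)<60); 
m2=np.zeros_like(m);m2[225:320,255:320]=m[225:320,255:320]
n,l,s,_=cv2.connectedComponentsWithStats(m2.astype(np.uint8));print(s)
k=1+np.argmax(s[1:,4]);m2=l==k
print(fitlever(c,m2,(.4704,.2038),.058,.094))
cv2.imwrite('pics/crop.png',np.hstack([cv2.resize(c['img'][220:320,250:330,::-1],None,fx=5,fy=5),cv2.resize((m2[220:320,250:330,None]*255).repeat(3,2).astype(np.uint8),None,fx=5,fy=5)]))
print(get_obs()['ee_pos'])
E
```

```text
[[0.4395 0.1633 0.054 ]
 [0.4152 0.2331 0.054 ]
 [0.567  0.2667 0.054 ]
 [0.5839 0.201  0.054 ]] [0.50143929 0.21602967 0.054     ]
stand yaw 13.538412713342508 0.15234404119291411
[[     0      0    640    480 305537]
 [   255    225      5      5     10]
 [   255    225     15     10     50]
 [   306    225     14     20    108]
 [   262    250     38     68   1495]]
(array([473.2139004 , 199.01632511,   0.58690596]), np.float64(113.76798270875769), np.float64(1495.0))
[0.43620951 0.2431747  0.24142024]
```

View pics/crop.png

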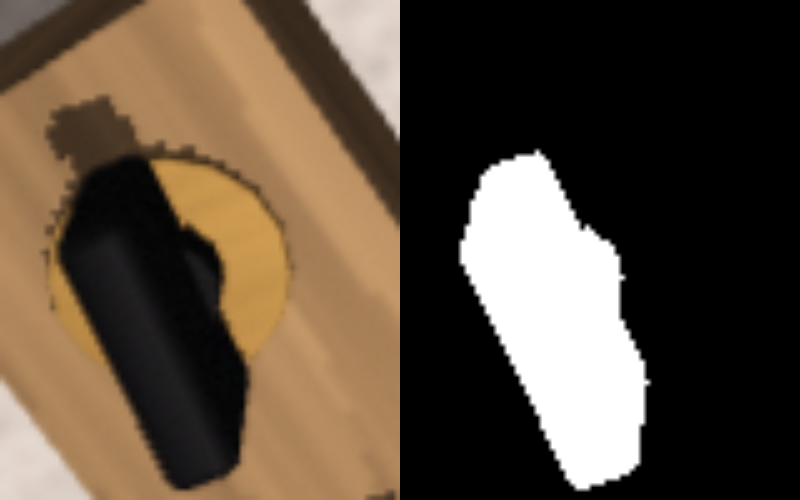

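Run:
```python
from h import *
c=camera('wrist');o=get_obs();print(o['ee_pos'],o['tcp_rot'],np.abs(o['qd']).max(),c['xyz'],c['orientation'])
print('disc',atz(c,284,270.5,.058))
x=c['img'].copy()
for dx in (-36,36):
    pass
for p in [(.4732,.199),(.4664,.2076)]:
    u=proj(c,[*p,.058]);print(u)
    t=np.linspace(0,2*np.pi,60);q=np.array([proj(c,[p[0]+.02*np.cos(a),p[1]+.02*np.sin(a),.058]) for a in t])
    cv2.polylines(x,[np.round(q*16).astype(np.int32)],True,(255,0,0) if p[0]>.47 else (0,255,0),1,cv2.LINE_AA,4)
cv2.imwrite('pics/ov.png',cv2.resize(x[170:400,200:420,::-1],None,fx=2.6,fy=2.6))
```

```text
[0.43602721 0.24348761 0.24148772] [ 1.79990595e+02 -8.34992094e-02  7.16156289e+01] 0.508384738339588 [0.36829044 0.26593981 0.37285112] [163.61853787  -0.17419719  71.52209746]
disc [0.47045143 0.20070694 0.058     ]
[283.17507329 274.15554479]
[290.35359612 263.4416834 ]
```

View pics/ov.png

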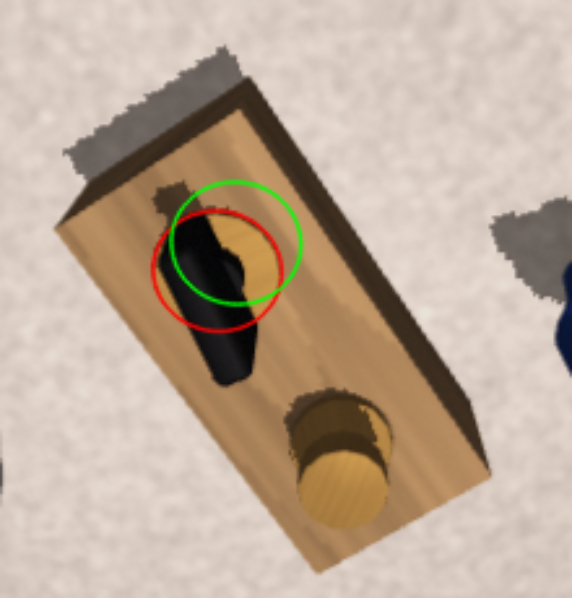

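Emit:
{"name": "play_rows", "arguments": {
  "rows": [
    [0,[-1.5,2.3,3.5],[0,0,0]],
    [0,[-1.5,2.3,3.5],[0,0,0]],
    [0,[0,0,0],[0,0,-6.2]],
    [0,[0,0,0],[0,0,-6.2]],
    [0,[0,0,0],[0,0,-6.2]],
    [0,[0,0,0],[0,0,0]],
    [0,[0,0,0],[0,0,0]]
  ]
}}

```text
time: 2.6
ee_pos: [0.4666, 0.2083, 0.1695]
tcp_rot: [179.9, -0.2, 91.7]
wrist_force: [-0.3, 0.5, 0.7]
opening: 0.0854
```

```bash
cat > lv.py <<'E'
from h import *
import sys
c=camera('wrist');save(c,sys.argv[1]);o=get_obs();print(o['q'].round(2),o['ee_pos'],o['tcp_rot'],np.abs(o['qd']).max())
for d in spotter.spot_in(c,'plug')[:2]: print(np.round(d['point'],4),d['confidence'],proj(c,d['point']))
E
python3 lv.py w2
```

```text
[23.99 -1.4  -4.52 86.71  0.13 22.28] [0.46658583 0.20831903 0.16953482] [179.8887676   -0.18285228  91.70817508] 0.5404983313297659
[0.5291 0.3164 0.0446] 0.81 [475.07537214 326.41514604]
[0.4692 0.2001 0.0791] 0.75 [305.45935699 255.15709522]
```

View pics/w2.png

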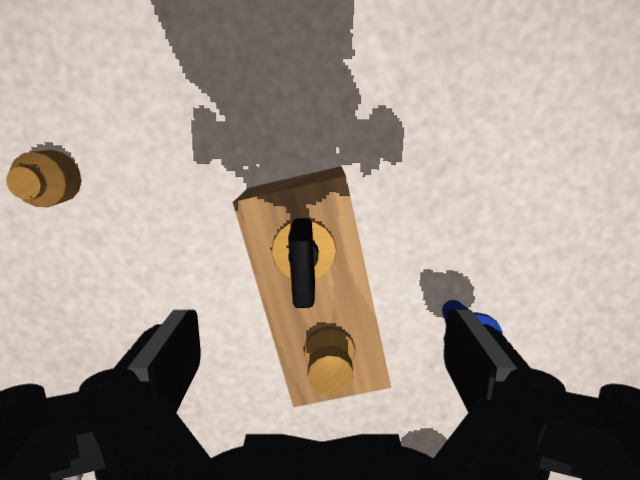

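Run:
```python
from h import *
c=camera('wrist')
im=c['img'].astype(int); m=(im.max(2)<60); m2=np.zeros_like(m);m2[210:315,270:340]=m[210:315,270:340]
n,l,s,_=cv2.connectedComponentsWithStats(m2.astype(np.uint8));k=1+np.argmax(s[1:,4]);m2=l==k
print(s[k],fitlever(c,m2,(.471,.2),.058,.094))
hsv=cv2.cvtColor(c['img'],cv2.COLOR_RGB2HSV)
x=c['img'].copy()
for p,col in [((.4715,.2005),(255,0,0))]:
    t=np.linspace(0,2*np.pi,60);q=np.array([proj(c,[p[0]+.02*np.cos(a),p[1]+.02*np.sin(a),.058]) for a in t])
    cv2.polylines(x,[np.round(q*16).astype(np.int32)],True,col,1,cv2.LINE_AA,4)
    print(q.min(0),q.max(0))
cv2.imwrite('pics/ov2.png',cv2.resize(x[200:320,250:370,::-1],None,fx=5,fy=5))
print(get_obs()['ee_pos'])
```

```text
[ 289  217   30   91 2109] (array([473.04724982, 198.71459443,   2.6482786 ]), np.float64(127.42912417745964), np.float64(2109.0000000000005))
[274.91963615 215.55707908] [340.22604297 277.86325735]
[0.46688092 0.20791591 0.16957913]
```

View pics/ov2.png

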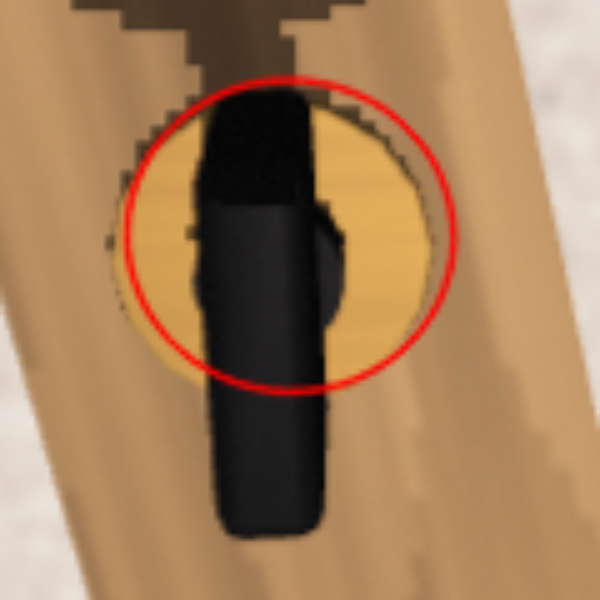

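Emit:
{"name": "play_rows", "arguments": {
  "rows": [
    [0,[-0.97,0.42,0],[0,0,0]],
    [0,[0,0,3],[0,0,0]],
    [0.3,[0,0,2],[0,0,0]],
    [0.3,[0,0,0],[0,0,0]],
    [0.3,[0,0,0],[0,0,0]]
  ]
}}

```text
time: 3.25
ee_pos: [0.4732, 0.1967, 0.12]
tcp_rot: [179.7, -0.2, 91.5]
wrist_force: [0.3, -0.1, 0.0]
opening: 0.0597
```

```bash
python3 lv.py w3
```

```text
[22.52 -1.16 -9.73 81.07  0.09 21.06] [0.47328211 0.19668702 0.1201058 ] [179.69811223  -0.21101672  91.464649  ] 0.4482993868654791
[0.4685 0.2013 0.0814] 0.91 [331.15765767 277.18368098]
[0.5242 0.3067 0.0477] 0.68 [515.5004471  351.97363477]
```

View pics/w3.png

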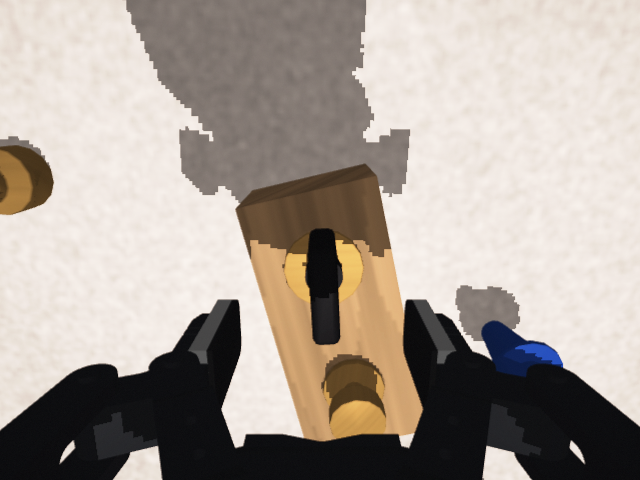

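Emit:
{"name": "play_rows", "arguments": {
  "rows": [
    [0.3,[0,0,2.5],[0,0,0]],
    [0.3,[0,0,1.7],[0,0,0]],
    [0.3,[0,0,0.3],[0,0,0]],
    [0.5,[0,0,0],[0,0,0]],
    [0.7,[0,0,0],[0,0,0]],
    [1,[0,0,0],[0,0,0]],
    [1,[0,0,0],[0,0,0]],
    [1,[0,0,0],[0,0,0]],
    [1,[0,0,0],[0,0,0]],
    [1,[0,0,0],[0,0,0]]
  ],
  "newtons": 90
}}

```text
time: 4.35
ee_pos: [0.4776, 0.1984, 0.0829]
tcp_rot: [179.1, -0.5, 91.4]
wrist_force: [-0.1, 0.1, -1.0]
opening: 0.01
```

```bash
python3 lv.py w4
```

```text
[ 22.51  -0.59 -13.31  76.26   0.09  21.06] [0.47759949 0.19836265 0.08285325] [179.07822983  -0.4525661   91.44639349] 0.08475589185048436
[0.4653 0.199  0.0989] 0.97 [323.71464756 320.6622495 ]
[0.5284 0.3131 0.0466] 0.82 [558.25057789 390.87847616]
```

View pics/w4.png

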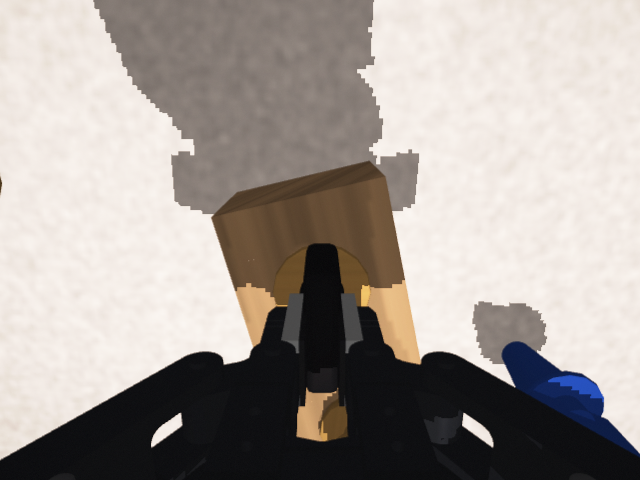

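Emit:
{"name": "play_rows", "arguments": {
  "rows": [
    [0.6,[0,0,0],[0,0,0]],
    [0.6,[0,0,0],[0,0,0]],
    [0.6,[0,0,0],[0,0,0]],
    [0.6,[0,-0.4,0.7],[0.9,-0.45,0]],
    [0.6,[0,0,0],[0,0,0]],
    [0.6,[0,0,0],[0,0,0]]
  ]
}}

```text
time: 5.05
ee_pos: [0.4736, 0.1984, 0.0755]
tcp_rot: [-180.0, 0.0, 91.4]
wrist_force: [-0.2, -0.8, -0.2]
opening: 0.0345
```

Emit:
{"name": "play_rows", "arguments": {
  "rows": [
    [0.6,[0,0,0.15],[0,0,0]],
    [1,[0,0,0],[0,0,0]],
    [1,[0,0,0],[0,0,0]],
    [1,[0,0,0],[0,0,0]],
    [1,[0,0,0],[0,0,0]],
    [1,[0,0,0],[0,0,0]]
  ],
  "newtons": 90
}}

```text
time: 5.65
ee_pos: [0.4736, 0.1985, 0.0739]
tcp_rot: [-180.0, 0.0, 91.4]
wrist_force: [-0.1, 0.6, -0.8]
opening: 0.0109
```

Emit:
{"name": "play_rows", "arguments": {
  "rows": [
    [1,[0,0,-2],[0,0,0]],
    [1,[0,0,-4],[0,0,0]],
    [1,[0,0,-4],[0,0,0]],
    [1,[0,0,-4],[0,0,0]],
    [1,[-3,1,0],[0,0,0]],
    [1,[-4.5,1.5,0],[0,0,0]],
    [1,[-4.5,1.5,0],[0,0,0]],
    [1,[-4.5,1.5,0],[0,0,0]],
    [1,[-4.5,1.5,0],[0,0,0]],
    [1,[-4.5,1.5,0],[0,0,0]],
    [1,[-4.5,1.5,0],[0,0,0]],
    [1,[0,0,0],[0,0,0]]
  ]
}}

```text
time: 6.85
ee_pos: [0.5841, -0.1097, 0.2167]
tcp_rot: [-179.8, 0.1, 91.8]
wrist_force: [-0.3, 0.2, -2.2]
opening: 0.0108
```

```bash
python3 lv.py w5
```

```text
[-10.42  10.77  13.7   93.12  -0.1  -12.22] [ 0.58348396 -0.1077631   0.2170052 ] [-1.79791478e+02  6.03946489e-02  9.18017861e+01] 3.250028632243105
[ 0.5725 -0.1084  0.2387] 0.72 [325.799313   330.96191667]
```

View pics/w5.png

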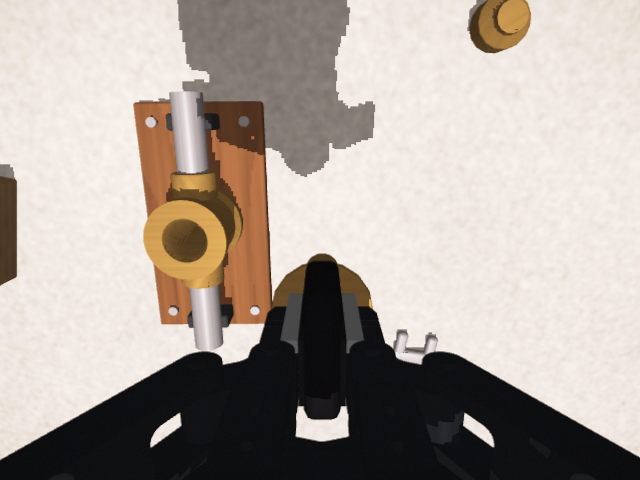

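```bash
cat > cockfit.py <<'E'
from h import *
import sys
def ring(c,p,r,z,n=72):
    t=np.linspace(0,2*np.pi,n,endpoint=False); return np.array([proj(c,[p[0]+r*np.cos(a),p[1]+r*np.sin(a),z]) for a in t])
def fitring(c,p0,r=.016,z=.07,span=12):
    g=cv2.GaussianBlur(cv2.cvtColor(c['img'],cv2.COLOR_RGB2GRAY).astype(np.float32),(0,0),1)
    def f(p):
        p=np.array(p)/1000
        s=lambda rr:cv2.remap(g,*[ring(c,p,rr,z)[:,i].astype(np.float32).reshape(1,-1) for i in (0,1)],cv2.INTER_LINEAR)[0]
        return -np.clip(s(r+.0015)-s(r-.0015),-20,80).mean()
    best=min(((f((p0[0]*1000+a,p0[1]*1000+b)),a,b) for a in np.arange(-span,span+1) for b in np.arange(-span,span+1)))
    r_=minimize(f,[p0[0]*1000+best[1],p0[1]*1000+best[2]],method='Nelder-Mead',options=dict(initial_simplex=[[p0[0]*1000+best[1]+a,p0[1]*1000+best[2]+b] for a,b in((0,0),(1,0),(0,1))]))
    return r_.x/1000,r_.fun
E
python3 - <<'E'
from cockfit import *
c=camera('wrist');o=get_obs();print(o['ee_pos'],o['tcp_rot'])
p0=atz(c,185,240,.07);print(p0)
p,f=fitring(c,p0);print('bore',p,f)
q,f2=fitring(c,p0,.03);print('outer(neg contrast?)',q,f2)
a=atz(c,187,92,.036+.0);b=atz(c,207.5,348,.036);d=b-a;print('pipe',a,b,np.linalg.norm(d),np.degrees(np.arctan2(d[1],d[0])))
for u,v,u2,v2 in[(135,102,161,323),(263,102,272,323)]:
    a=atz(c,u,v,.012);b=atz(c,u2,v2,.012);d=b-a;print('plate',a,b,np.degrees(np.arctan2(d[1],d[0])))
x=c['img'].copy()
cv2.polylines(x,[np.round(ring(c,p,.016,.07)*16).astype(np.int32)],True,(255,0,0),1,cv2.LINE_AA,4)
cv2.polylines(x,[np.round(ring(c,p,.03,.07)*16).astype(np.int32)],True,(0,0,255),1,cv2.LINE_AA,4)
cv2.imwrite('pics/ov3.png',cv2.resize(x[80:360,100:340,::-1],None,fx=2.1,fy=2.1))
for n in('top',):
    c=camera(n);x=c['img'].copy();print(n,fitring(c,p));pp=[proj(c,[*p,.07])];print(pp)
E
```

```text
[ 0.58305388 -0.10491332  0.21773394] [-1.79828833e+02  3.59450514e-02  9.19819911e+01]
[ 0.59575132 -0.20078275  0.07      ]
bore [ 0.59706924 -0.2046658 ] -74.85391235351562
outer(neg contrast?) [ 0.58327355 -0.19938097] -23.001020431518555
pipe [ 0.49613433 -0.20415431  0.036     ] [ 0.70093448 -0.1987017   0.036     ] 0.20487272287482847 1.5250849460457208
plate [ 0.50348135 -0.25197675  0.012     ] [ 0.69146237 -0.24620149  0.012     ] 1.7597184707316502
plate [ 0.50030047 -0.15345728  0.012     ] [ 0.68826888 -0.14674534  0.012     ] 2.0450393716182473
top (array([ 0.57619973, -0.1922206 ]), np.float64(-8.210428237915039))
[array([389.78575651, 242.20065131])]
```

View pics/ov3.png

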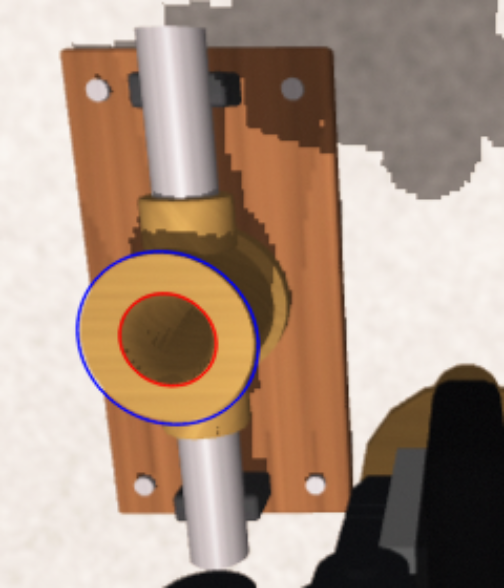

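Run:
```python
from h import *
c=camera('wrist');o=get_obs();print(o['ee_pos'],o['tcp_rot'])
x=c['img'][225:435,230:420].astype(float);x=np.clip((x/255)**.45*255,0,255).astype(np.uint8)
Rt=R.from_euler('xyz',o['tcp_rot'],degrees=True).as_matrix()
T=lambda p:proj(c,np.array(o['ee_pos'])+Rt@np.array(p))
x=cv2.resize(x,None,fx=2.85,fy=2.85,interpolation=cv2.INTER_CUBIC)
for off,col in((0,(255,0,0)),(-.002,(0,255,0))):
    for z in (-.0201,.0159,.0199):
        w=.006 
        if z<.0159 or z==.0159: pts=[T([a*.006,b*.022+off,z]) for a,b in((-1,-1),(1,-1),(1,1),(-1,1))]
        else: pts=[T([.02*np.cos(t),.02*np.sin(t)+off,z]) for t in np.linspace(0,6.28,50)]
        cv2.polylines(x,[np.round((np.array(pts)-[230,225])*2.85).astype(np.int32)],True,col,1)
cv2.imwrite('pics/lev.png',x[:,:,::-1])
```

```text
[ 0.58302917 -0.10379701  0.21830312] [-1.79880579e+02  4.97336201e-02  9.20940265e+01]
```

View pics/lev.png

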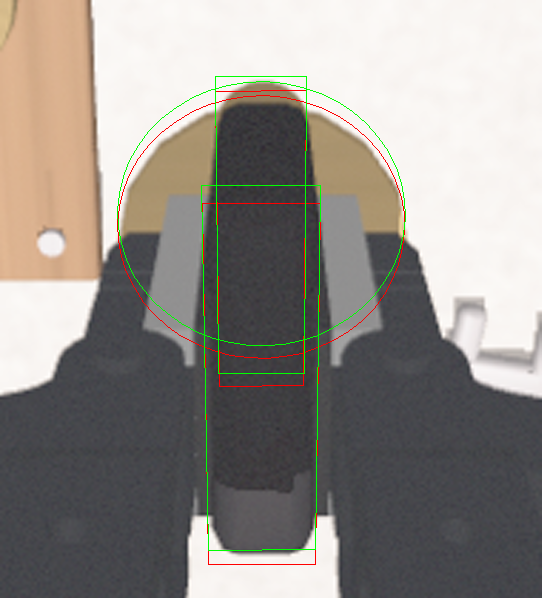

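```bash
cat > tilt.py <<'E'
from h import *
import sys
c=camera('wrist');o=get_obs();print(o['ee_pos'],o['tcp_rot'])
Rt=R.from_euler('xyz',o['tcp_rot'],degrees=True).as_matrix()
def draw(x,off,dz,tilt,col,u0,v0,s):
    # plug frame expressed in tool: z_tool down. plug origin at tool z=.0199+dz
    Q=R.from_euler('x',tilt,degrees=True).as_matrix()  # tilt about tool x about grasp height (tool z=-.008)
    def T(p): 
        p=np.array(p,float); p=Q@(p+[0,0,.008])-[0,0,.008]+[0,off,dz]
        return proj(c,np.array(o['ee_pos'])+Rt@p)
    P=lambda pts:cv2.polylines(x,[np.round((np.array(pts)-[u0,v0])*s).astype(np.int32)],True,col,1,cv2.LINE_AA)
    for z in(-.0201,.0159): P([T([a*.006,b*.022,z]) for a,b in((-1,-1),(1,-1),(1,1),(-1,1))])
    for r,z in((.02,.0159),(.008,.0659)): P([T([r*np.cos(t),r*np.sin(t),z]) for t in np.linspace(0,6.28,50)])
u0,v0,s=230,225,2.8
x=c['img'][v0:v0+210,u0:u0+140].astype(float);x=np.clip((x/255)**.45*255,0,255).astype(np.uint8)
x=cv2.resize(x,None,fx=s,fy=s,interpolation=cv2.INTER_CUBIC);y=x.copy()
a=[float(v) for v in sys.argv[2:]]
draw(x,a[0],a[1],a[2],(255,0,0),u0,v0,s);draw(y,a[3],a[4],a[5],(0,200,0),u0,v0,s)
cv2.imwrite('pics/%s.png'%sys.argv[1],np.hstack([x,y])[:,:,::-1])
E
python3 tilt.py t1 -.002 0 0  0 0 -5
```

```text
[ 0.58308378 -0.10363167  0.21845467] [-1.79896592e+02  5.81497247e-02  9.21175976e+01]
```

View pics/t1.png

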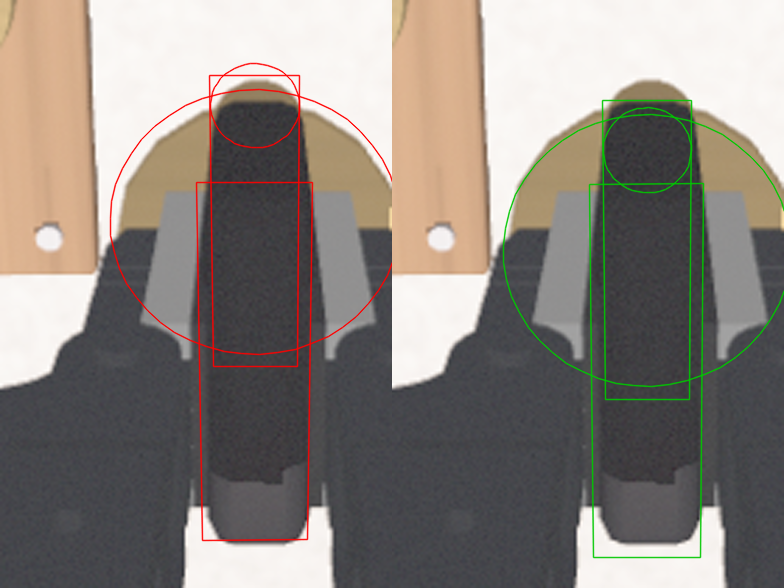

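```bash
cat > tfit.py <<'E'
from h import *
from scipy.optimize import least_squares
def tfit(c,o,near,bot,tip,disc,u0=230,v0=225,s=2.8,fixdz=None):
    Rt=R.from_euler('xyz',o['tcp_rot'],degrees=True).as_matrix()
    def mk(q):
        off,dz,tilt=q[0]/1000,q[1]/1000,q[2]
        Q=R.from_euler('x',tilt,degrees=True).as_matrix()
        def T(p):
            p=np.array(p,float); p=Q@(p+[0,0,.008])-[0,0,.008]+[0,off,dz]
            return (proj(c,np.array(o['ee_pos'])+Rt@p)-[u0,v0])*s
        return T
    th=np.linspace(0,2*np.pi,181)
    def res(q):
        T=mk(q); r=[]
        r.append(T([0,.022,-.0201])[1]-near)
        r.append(T([0,-.022,.0159])[1]-bot)
        r.append(min(T([.008*np.cos(t),.008*np.sin(t),.0659])[1] for t in th[::4])-tip)
        # silhouette of disc: both rims
        pts=np.array([T([.02*np.cos(t),.02*np.sin(t),z]) for t in th[::2] for z in(.0159,.0199)],np.float32)
        h=cv2.convexHull(pts)
        for d in disc: r.append(-cv2.pointPolygonTest(h,d,True))
        r.append(q[1]*(5 if fixdz is None else fixdz)); return r
    f=least_squares(res,[0,0,-1],diff_step=1e-3,x_scale=[1,1,1]);return f.x,np.round(f.fun,1)
E
python3 - <<'E'
from tfit import *
c=camera('wrist');o=get_obs()
for fd in(5,.1,100): print(tfit(c,o,543,101,80,[(118,228),(160,140),(212,108)],fixdz=fd))
E
```

```text
(array([ 1.13006274,  1.63665458, -1.04551286]), array([ 9.6, -6.2,  3.7, -6.2, -5.2, -2.3,  8.2]))
(array([4.23372713, 6.83905461, 0.66548938]), array([-0.4, -0.6, -0.2, -1.4, -1. ,  2.1,  0.7]))
(array([ 0.13396065,  0.00558168, -1.62419305]), array([12.8, -8.1,  5.2, -7.7, -6.6, -3.7,  0.6]))
```

Run:
```python
from tfit import *
c=camera('wrist');o=get_obs()
Rt=R.from_euler('xyz',o['tcp_rot'],degrees=True).as_matrix()
print(np.array(c['xyz']),Rt.T@(np.array(c['xyz'])-o['ee_pos']))
print('cam rel',R.from_matrix(Rt.T@Rc(c)).as_euler('xyz',degrees=True))
for p in [(-.006,-.011,.011),(.006,-.011,.011),(-.012,-.011,.011),(-.006,-.011,-.008),(-.006,-.011,0)]: print(p,proj(c,np.array(o['ee_pos'])+Rt@np.array(p)))
for n in('top','side'):
    k=camera(n)
    for nm,p in(('nominal',(0,-.002,.0199)),('fit',(0,.0042,.0267))):
        print(n,nm,proj(k,np.array(o['ee_pos'])+Rt@np.array(p)))
    w=proj(k,np.array(o['ee_pos'])); u,v=int(w[0])-50,int(w[1])-40
    x=cv2.resize(k['img'][v:v+80,u:u+100],None,fx=6,fy=6,interpolation=cv2.INTER_CUBIC);x=np.clip((x/255.)**.5*255,0,255).astype(np.uint8)
    for dz,off,col in((0,-.002,(255,0,0)),(.0068,.0042,(0,255,0))):
        for r,z in((.02,.0199),(.008,.0659)):
            P=[proj(k,np.array(o['ee_pos'])+Rt@np.array([r*np.cos(t),r*np.sin(t)+off,z+dz])) for t in np.linspace(0,6.28,40)]
            cv2.polylines(x,[np.round((np.array(P)-[u,v]+.5)*6).astype(np.int32)],True,col,1,cv2.LINE_AA)
    cv2.imwrite('pics/h_%s.png'%n,x[:,:,::-1])
```

```text
[ 0.51185002 -0.10568965  0.35008036] [ 0.00045327 -0.07152486 -0.13138263]
cam rel [-16.40063864   0.0588478    0.04450326]
(-0.006, -0.011, 0.011) [304.02636355 289.01755962]
(0.006, -0.011, 0.011) [336.46099016 288.98109838]
(-0.012, -0.011, 0.011) [287.80759517 289.03579187]
(-0.006, -0.011, -0.008) [301.70284106 311.96818607]
(-0.006, -0.011, 0) [302.75329887 301.59227411]
top nominal [351.2506078  245.29156249]
top fit [350.95264471 242.70726175]
side nominal [338.49952239 177.12071667]
side fit [335.69883646 179.7045256 ]
```

View pics/h_side.png

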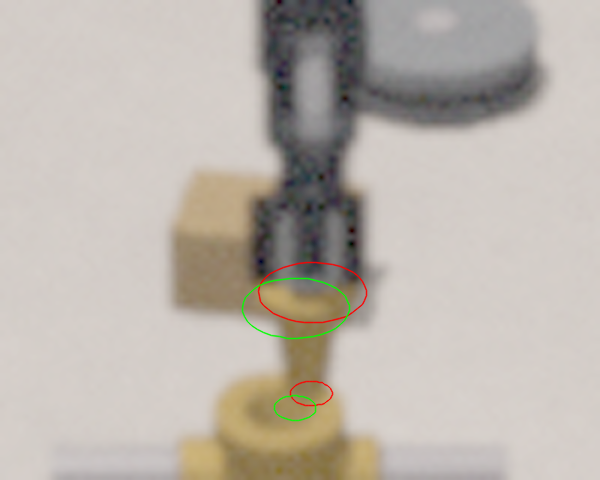

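View pics/h_top.png

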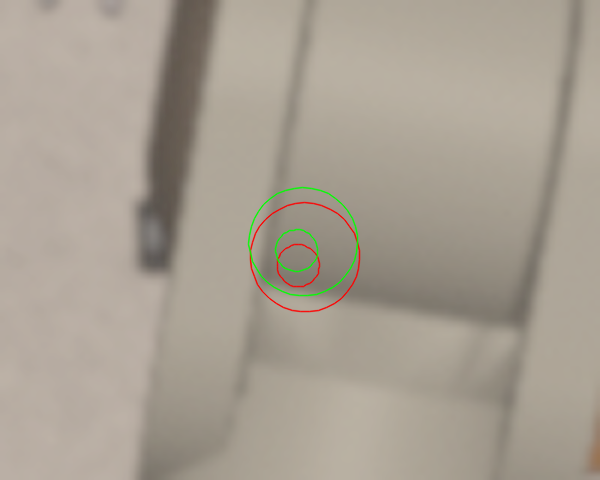

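Run:
```python
from h import *
k=camera('side');o=get_obs()
save(k,'s5')
x=k['img'][150:250,270:400];cv2.imwrite('pics/s5z.png',cv2.resize(x,None,fx=6,fy=6,interpolation=cv2.INTER_CUBIC)[:,:,::-1])
for xb in(.590,.594,.597,.6): print(xb,proj(k,[xb,-.2047,.07]),proj(k,[xb+.03,-.2047,.07])[0],proj(k,[xb-.03,-.2047,.07])[0])
for off in(-.002,0,.002,.004): print(off,proj(k,np.array(o['ee_pos'])+[off,0,-.04]),proj(k,np.array(o['ee_pos'])+[off+.02,0,-.02]),proj(k,np.array(o['ee_pos'])+[off-.02,0,-.02]))
```

```text
0.59 [335.25102076 197.18509536] 323.6933430807393 346.84054986027553
0.594 [333.70815964 197.16246574] 322.1547188873108 345.2934342775823
0.597 [332.55138521 197.14549898] 321.0011206251761 344.13347053946023
0.6 [331.39492898 197.12853688] 319.847839260404 342.9738263250612
-0.002 [338.36072981 184.56151684] [329.47334481 176.99299059] [347.44790035 177.21362833]
0 [337.47405533 184.54984682] [328.57663058 176.98198342] [346.54734689 177.20257403]
0.002 [336.58756771 184.53817926] [327.68010767 176.97097859] [345.64698598 177.1915221 ]
0.004 [335.70126689 184.52651415] [326.78377601 176.95997612] [344.74681756 177.18047253]
```

View pics/s5z.png

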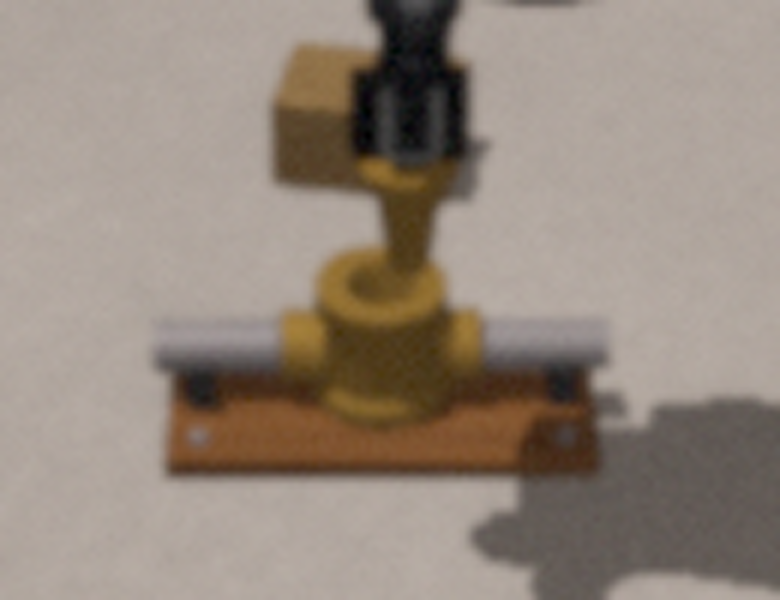

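Emit:
{"name": "play_rows", "arguments": {
  "rows": [
    [1,[-3,0.4,0],[0,0,0]],
    [1,[-4,0.5,0],[0,0,8.5]],
    [1,[0,0,0],[0,0,8.5]],
    [1,[0,0,0],[0,0,8.5]],
    [1,[0,0,0],[0,0,8.5]],
    [1,[0,0,0],[0,0,8.5]],
    [1,[0,0,0],[0,0,8.5]],
    [1,[0,0,0],[0,0,8.5]],
    [1,[0,0,0],[0,0,8.5]],
    [1,[0,0,0],[0,0,8.5]],
    [1,[0,0,0],[0,0,8.5]],
    [1,[0,0,0],[0,0,0]]
  ]
}}

```text
time: 8.6
ee_pos: [0.5955, -0.1726, 0.2194]
tcp_rot: [179.9, 0.0, 6.2]
wrist_force: [-0.7, 0.0, -1.6]
opening: 0.0107
```

Emit:
{"name": "play_rows", "arguments": {
  "rows": [
    [1,[0.1,3.0,0],[0,0,4]],
    [1,[0,0,0],[0,0,0]],
    [1,[0,0,0],[0,0,0]],
    [1,[0,0,0],[0,0,0]]
  ]
}}

```text
time: 9.0
ee_pos: [0.6, -0.2018, 0.2197]
tcp_rot: [179.9, -0.0, 3.1]
wrist_force: [-0.2, -0.3, -1.7]
opening: 0.011
```

Run:
```python
from h import *
o=get_obs();print(o['ee_pos'],o['tcp_rot'],o['wrist_force'],o['torque'],o['q'])
k=camera('side');x=k['img'][150:250,270:400];a=cv2.resize(x,(390,300),interpolation=cv2.INTER_CUBIC)
k=camera('wrist');b=cv2.resize(k['img'],(400,300));save(k,'w6')
cv2.imwrite('pics/c6.png',np.hstack([a,b])[:,:,::-1])
```

```text
[ 0.6000182  -0.20180599  0.21969701] [ 1.79921834e+02 -7.88198321e-03  3.07598338e+00] [-0.22255633 -0.34438395 -1.68710472] [-0.01109934  0.01001236 -0.00783836] [-1.85593056e+01  1.63333252e+01  2.06281843e+01  9.42587126e+01
 -6.97535009e-02  6.83646944e+01]
```

View pics/w6.png

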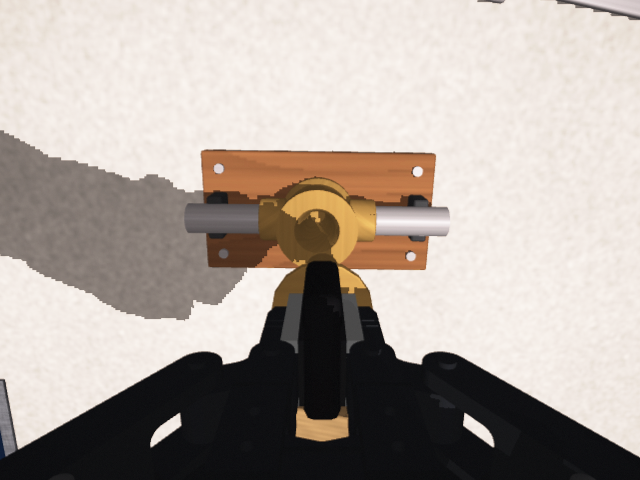

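View pics/c6.png

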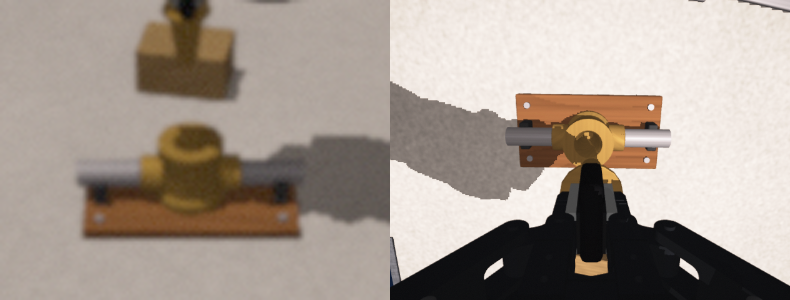

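Run:
```python
from cockfit import *
c=camera('wrist');o=get_obs();print(o['ee_pos'],o['tcp_rot'])
p0=atz(c,317,228,.07);print(p0)
p,f=fitring(c,p0,span=5);print('bore',p,f)
a=atz(c,186,218,.036);b=atz(c,448,221,.036);d=b-a;print('pipe yaw',np.degrees(np.arctan2(d[1],d[0])),np.linalg.norm(d),(a+b)/2)
```

```text
[ 0.60004942 -0.20156118  0.21984219] [ 1.79919427e+02 -1.73519539e-02  3.01349613e+00]
[ 0.59711145 -0.20287368  0.07      ]
bore [ 0.59761741 -0.20438711] -48.26011657714844
pipe yaw 2.2867132120277716 0.20404716848335264 [ 0.59709994 -0.20487144  0.036     ]
```

Emit:
{"name": "play_rows", "arguments": {
  "rows": [
    [1,[-0.25,0.14,0],[0,0,1]],
    [1,[0,0,0],[0,0,0]],
    [1,[0,0,3],[0,0,0]],
    [1,[0,0,2.5],[0,0,0]],
    [1,[0,0,0],[0,0,0]],
    [1,[0,0,0],[0,0,0]],
    [1,[0,0,0],[0,0,0]]
  ]
}}

```text
time: 9.85
ee_pos: [0.5978, -0.2024, 0.1666]
tcp_rot: [179.9, -0.2, 2.1]
wrist_force: [-0.0, 0.0, -1.4]
opening: 0.0107
```

Run:
```python
from h import *
o=get_obs();print(o['ee_pos'],o['tcp_rot'],o['wrist_force'],o['torque'])
k=camera('side');x=k['img'][150:250,270:400];a=cv2.resize(x,(390,300),interpolation=cv2.INTER_CUBIC)
k=camera('wrist');b=cv2.resize(k['img'],(400,300));save(k,'w7')
cv2.imwrite('pics/c7.png',np.hstack([a,b])[:,:,::-1])
```

```text
[ 0.59784645 -0.20241937  0.16656578] [179.85298855  -0.21455269   2.08187911] [-0.00685414  0.03370382 -1.42732484] [0.0680464  0.01977995 0.04909865]
```

View pics/c7.png

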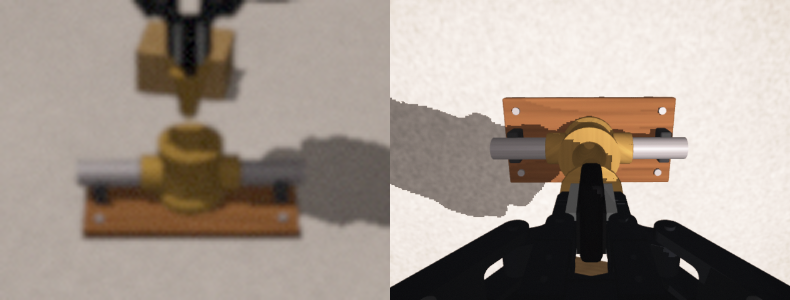

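Emit:
{"name": "play_rows", "arguments": {
  "rows": [
    [1,[0,0,2],[0,0,0]],
    [1,[0,0,1.2],[0,0,0]],
    [1,[0,0,0],[0,0,0]],
    [1,[0,0,0],[0,0,0]],
    [1,[0,0,0],[0,0,0]]
  ]
}}

```text
time: 10.45
ee_pos: [0.6, -0.2032, 0.1386]
tcp_rot: [179.7, -0.6, 2.1]
wrist_force: [0.2, -0.4, -1.5]
opening: 0.0105
```

Run:
```python
from h import *
o=get_obs();print(o['ee_pos'],o['tcp_rot'],o['wrist_force'],o['torque'])
k=camera('side');x=k['img'][150:250,270:400];a=cv2.resize(x,(780,600),interpolation=cv2.INTER_CUBIC)
k=camera('wrist');save(k,'w8')
cv2.imwrite('pics/c8.png',a[:,:,::-1])
```

```text
[ 0.59995183 -0.20320761  0.13864527] [179.71014331  -0.58550753   2.08057299] [ 0.15250594 -0.38823146 -1.48319243] [ 0.05568386 -0.01291042  0.03899377]
```

View pics/c8.png

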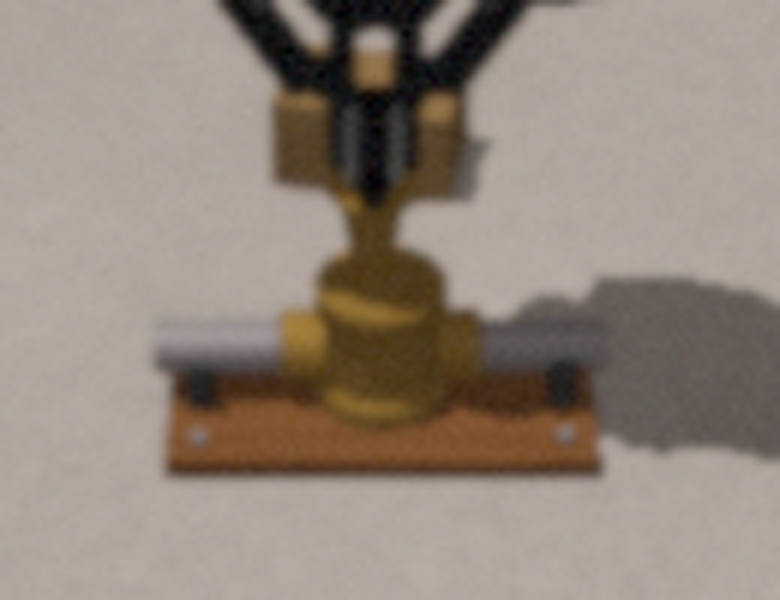

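View pics/w8.png

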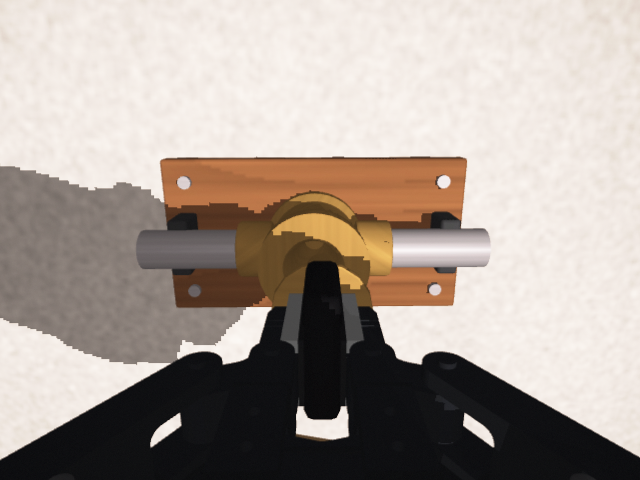

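Emit:
{"name": "play_rows", "arguments": {
  "rows": [
    [1,[-0.25,0,0],[0.3,-0.6,0]],
    [1,[0,0,0],[0,0,0]],
    [1,[0,0,0],[0,0,0]]
  ]
}}

```text
time: 10.85
ee_pos: [0.5977, -0.2035, 0.1398]
tcp_rot: [-180.0, -0.0, 2.1]
wrist_force: [0.6, -0.5, -1.4]
opening: 0.0108
```

```bash
cat > tf2.py <<'E'
from cockfit import *
c=camera('wrist');o=get_obs();print(o['ee_pos'],o['tcp_rot'],o['wrist_force'])
# outer body rim: upper half edge visible; fit y given x
x=c['img'].copy()
for p,col in(((.5975,-.2045),(255,0,0)),):
    for r in(.016,.03):
        cv2.polylines(x,[np.round(ring(c,p,r,.07)*16).astype(np.int32)],True,col,1,cv2.LINE_AA,4)
x=np.clip((x[150:350,200:440]/255.)**.6*255,0,255).astype(np.uint8)
cv2.imwrite('pics/w9.png',cv2.resize(x,None,fx=3,fy=3)[:,:,::-1])
E
python3 tf2.py
```

```text
[ 0.59766878 -0.2034679   0.13974211] [-1.79996338e+02 -2.23092587e-02  2.07633141e+00] [ 1.08694097 -0.75348641 -1.57905944]
```

View pics/w9.png

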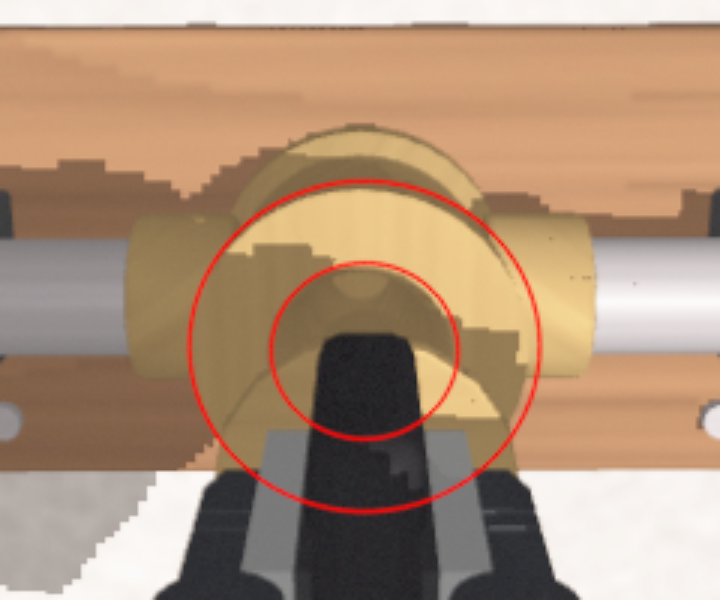

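Emit:
{"name": "play_rows", "arguments": {
  "rows": [
    [1,[0,0.1,0.5],[0,0,0]],
    [1,[0,0,0.5],[0,0,0]],
    [1,[0,0,0.5],[0,0,0]],
    [1,[0,0,0.4],[0,0,0]],
    [1,[0,0,0],[0,0,0]]
  ]
}}

```text
time: 11.4
ee_pos: [0.5974, -0.2044, 0.1183]
tcp_rot: [-180.0, 0.0, 2.1]
wrist_force: [-0.3, 0.1, -1.9]
opening: 0.0104
```

```bash
cat > ob.py <<'E'
from h import *
for i in range(1):
    o=get_obs();print(o['ee_pos'],o['tcp_rot'],o['wrist_force'],o['torque'],o['opening'])
E
python3 ob.py
```

```text
[ 0.59740828 -0.20444708  0.11831042] [-1.79975303e+02  3.24046423e-02  2.07628116e+00] [-0.2619944   0.06747496 -1.88090554] [0.03747014 0.00889215 0.01196018] 0.01035267947549211
```

Emit:
{"name": "play_rows", "arguments": {
  "rows": [
    [1,[0,0,0.2],[0,0,0]],
    [1,[0,0,0.2],[0,0,0]],
    [1,[0,0,0],[0,0,0]]
  ]
}}

```text
time: 11.7
ee_pos: [0.5976, -0.2045, 0.1147]
tcp_rot: [-180.0, -0.0, 2.1]
wrist_force: [0.6, 0.3, 0.5]
opening: 0.0106
```

```bash
python3 ob.py
```

```text
[ 0.59756176 -0.20450598  0.11466057] [-1.79998045e+02 -1.21816773e-02  2.08025030e+00] [0.56260005 0.25411674 0.5321281 ] [ 0.02326238  0.23575115 -0.00590811] 0.010584790167169815
```

Emit:
{"name": "play_rows", "arguments": {
  "rows": [
    [1,[0,0,0.2],[0,0,0]],
    [1,[0,0,0],[0,0,0]]
  ]
}}

```text
time: 11.9
ee_pos: [0.5976, -0.2045, 0.1132]
tcp_rot: [180.0, -0.0, 2.1]
wrist_force: [-1.6, 0.2, 0.8]
opening: 0.0107
```

```bash
python3 ob.py
```

```text
[ 0.5975831  -0.20452913  0.11316859] [ 1.79989879e+02 -4.25421797e-02  2.07920946e+00] [-1.59597768  0.17089659  0.80315356] [0.08582683 0.33489507 0.00542262] 0.010672679392414324
```

Emit:
{"name": "play_rows", "arguments": {
  "rows": [
    [1,[0,0,0.15],[0,0,0]],
    [1,[0,0,0],[0,0,0]]
  ]
}}

```text
time: 12.1
ee_pos: [0.5975, -0.2046, 0.112]
tcp_rot: [180.0, -0.1, 2.1]
wrist_force: [-1.3, -0.0, 0.5]
opening: 0.0104
```

```bash
python3 ob.py
```

```text
[ 0.59753966 -0.20455208  0.11197911] [ 1.79978863e+02 -5.57788240e-02  2.07826314e+00] [-1.31892499 -0.01664257  0.50220181] [0.07989839 0.36051292 0.03533005] 0.010405882898464452
```

Emit:
{"name": "play_rows", "arguments": {
  "rows": [
    [1,[-0.1,0,0.15],[0,0,0]],
    [1,[0,0,0],[0,0,0]]
  ]
}}

```text
time: 12.3
ee_pos: [0.597, -0.2047, 0.1107]
tcp_rot: [180.0, -0.1, 2.1]
wrist_force: [-1.0, 0.3, 1.3]
opening: 0.0105
```

```bash
python3 ob.py
```

```text
[ 0.5970205  -0.20466351  0.11072597] [ 1.79961739e+02 -1.35385118e-01  2.08216926e+00] [-1.04389815  0.25392125  1.33663384] [-0.01627181  0.24108426  0.04811635] 0.010539417381187794
```

Emit:
{"name": "play_rows", "arguments": {
  "rows": [
    [1,[0,0,0.15],[0,0,0]],
    [1,[0,0,0],[0,0,0]]
  ]
}}

```text
time: 12.5
ee_pos: [0.597, -0.2047, 0.1092]
tcp_rot: [180.0, -0.1, 2.1]
wrist_force: [-0.2, 0.4, 0.3]
opening: 0.0108
```

```bash
python3 ob.py
```

```text
[ 0.59697034 -0.20470555  0.10921163] [ 1.79955094e+02 -1.38144354e-01  2.07976086e+00] [-0.16169679  0.36657986  0.33522604] [0.05930565 0.15345314 0.00831888] 0.010819829355489495
```

Emit:
{"name": "play_rows", "arguments": {
  "rows": [
    [1,[-0.03,0,0.15],[0,0,0]],
    [1,[0,0,0],[0,0,0]]
  ]
}}

```text
time: 12.7
ee_pos: [0.5968, -0.2048, 0.1078]
tcp_rot: [179.9, -0.2, 2.1]
wrist_force: [-1.5, -0.2, 1.3]
opening: 0.0106
```

```bash
python3 ob.py
```

```text
[ 0.59681069 -0.2047918   0.10780401] [ 1.79945360e+02 -1.65653112e-01  2.07669340e+00] [-1.47083945 -0.16021155  1.32291296] [-0.02123379  0.2280216   0.02843363] 0.0106198147727322
```

Emit:
{"name": "play_rows", "arguments": {
  "rows": [
    [1,[0,0,0.15],[0,0,0]],
    [1,[0,0,0],[0,0,0]]
  ]
}}

```text
time: 12.9
ee_pos: [0.5967, -0.2049, 0.1065]
tcp_rot: [179.9, -0.2, 2.1]
wrist_force: [-1.6, -0.2, 1.1]
opening: 0.0112
```

```bash
python3 ob.py
```

```text
[ 0.59672791 -0.20488949  0.10647759] [ 1.79927568e+02 -1.65609124e-01  2.07499292e+00] [-1.64885595 -0.18810476  1.1110723 ] [-0.08627258  0.3078975  -0.03016262] 0.011176052466046886
```

Emit:
{"name": "play_rows", "arguments": {
  "rows": [
    [1,[0,0,0.15],[0,0,0]],
    [1,[0,0,0],[0,0,0]]
  ]
}}

```text
time: 13.1
ee_pos: [0.5967, -0.205, 0.1054]
tcp_rot: [179.9, -0.2, 2.1]
wrist_force: [-1.1, -2.0, 3.2]
opening: 0.0109
```

```bash
python3 ob.py
```

```text
[ 0.59667857 -0.20499668  0.10535245] [179.91181999  -0.18088748   2.06855119] [-1.11744427 -2.01947226  3.18396104] [0.00915843 0.4238672  0.01238696] 0.010916407840344328
```

Emit:
{"name": "play_rows", "arguments": {
  "rows": [
    [1,[-0.05,0.05,0.1],[0.1,-0.2,0]],
    [1,[0,0,0],[0,0,0]]
  ]
}}

```text
time: 13.3
ee_pos: [0.5968, -0.2052, 0.1051]
tcp_rot: [-180.0, -0.1, 2.1]
wrist_force: [-2.5, -0.3, 3.9]
opening: 0.0105
```

```bash
python3 ob.py
```

```text
[ 0.59675501 -0.20521809  0.10512661] [-1.79956318e+02 -7.59416023e-02  2.08592985e+00] [-2.52545714 -0.29575718  3.92589722] [0.11229387 0.6399788  0.00254753] 0.010509395110657013
```

Emit:
{"name": "play_rows", "arguments": {
  "rows": [
    [1,[0,0,0.1],[0,0,0]],
    [1,[0,0,0],[0,0,0]]
  ]
}}

```text
time: 13.5
ee_pos: [0.5968, -0.2052, 0.105]
tcp_rot: [-180.0, -0.1, 2.1]
wrist_force: [-2.5, 0.9, 4.3]
opening: 0.0109
```

```bash
python3 ob.py
```

```text
[ 0.59675361 -0.20520122  0.1049743 ] [-1.79960457e+02 -1.04083279e-01  2.09016275e+00] [-2.51908987  0.86195393  4.28672726] [ 0.13725049  0.5750215  -0.01748157] 0.010885300566841
```

Emit:
{"name": "play_rows", "arguments": {
  "rows": [
    [1,[-0.15,0,0],[0,0,0]],
    [1,[0,0,0],[0,0,0]]
  ]
}}

```text
time: 13.7
ee_pos: [0.5964, -0.2052, 0.1052]
tcp_rot: [-180.0, -0.3, 2.1]
wrist_force: [0.1, 1.0, 2.3]
opening: 0.0105
```

```bash
python3 ob.py
```

```text
[ 0.59635117 -0.20518292  0.10524186] [-179.95946856   -0.25033706    2.11337941] [0.10962771 0.98153038 2.2764126 ] [ 0.04190424 -0.0297411   0.0061423 ] 0.010476351569931912
```

Emit:
{"name": "play_rows", "arguments": {
  "rows": [
    [1,[0,0,0.3],[0,0,0]]
  ]
}}

```text
time: 13.8
ee_pos: [0.5966, -0.2052, 0.1033]
tcp_rot: [-180.0, -0.3, 2.1]
wrist_force: [-4.1, 1.2, 18.2]
opening: 0.0103
```

```bash
python3 ob.py
```

```text
[ 0.59657886 -0.2052493   0.1032809 ] [-179.98444865   -0.31066143    2.11391055] [-4.13755606  1.23855371 18.2373054 ] [ 0.33930738  1.02805071 -0.01348751] 0.010320721030112043
```

Emit:
{"name": "play_rows", "arguments": {
  "rows": [
    [1,[-0.08,0,0.05],[0,-0.3,0]]
  ]
}}

```text
time: 13.9
ee_pos: [0.5964, -0.2053, 0.1039]
tcp_rot: [180.0, -0.1, 2.1]
wrist_force: [2.5, 1.9, 6.8]
opening: 0.0106
```

```bash
python3 ob.py
```

```text
[ 0.5963765  -0.20527164  0.10392499] [ 1.79996488e+02 -1.34023261e-01  2.12112341e+00] [2.46421017 1.89880124 6.75540352] [ 0.490654   -0.52167399  0.02822056] 0.010602634766936092
```

Emit:
{"name": "play_rows", "arguments": {
  "rows": [
    [1,[0,0,0.1],[0,0,0]]
  ]
}}

```text
time: 14.0
ee_pos: [0.5966, -0.2052, 0.1039]
tcp_rot: [180.0, -0.2, 2.1]
wrist_force: [-2.9, 1.1, 8.7]
opening: 0.0104
```

```bash
python3 ob.py
```

```text
[ 0.59660985 -0.20524012  0.10385624] [179.98419736  -0.1900691    2.12638513] [-2.86189956  1.09153559  8.72861407] [0.33133062 0.60281581 0.04674455] 0.010408803403707204
```

Emit:
{"name": "play_rows", "arguments": {
  "rows": [
    [1,[-0.02,0,0.17],[0,0,0]]
  ]
}}

```text
time: 14.1
ee_pos: [0.5966, -0.2052, 0.1034]
tcp_rot: [180.0, -0.3, 2.1]
wrist_force: [-3.8, 1.2, 15.3]
opening: 0.0105
```

```bash
python3 ob.py
```

```text
[ 0.59659526 -0.20523394  0.10338727] [179.96221011  -0.25420737   2.13199279] [-3.83920709  1.24103075 15.27755481] [0.43842334 0.78723035 0.03608645] 0.010519410893104921
```

Emit:
{"name": "play_rows", "arguments": {
  "rows": [
    [1,[-0.02,0,0.2],[0,0,0]]
  ]
}}

```text
time: 14.2
ee_pos: [0.5966, -0.2053, 0.1031]
tcp_rot: [179.9, -0.3, 2.1]
wrist_force: [-4.6, 1.7, 17.0]
opening: 0.0106
```

```bash
python3 ob.py
```

```text
[ 0.59660613 -0.20526797  0.10308574] [179.93411091  -0.34184859   2.13490469] [-4.5669653   1.67427283 17.04917067] [ 0.55140309  1.13002352 -0.00667832] 0.010636976042877031
```

Emit:
{"name": "play_rows", "arguments": {
  "rows": [
    [1,[-0.06,-0.02,0.22],[0,-0.1,0]]
  ]
}}

```text
time: 14.3
ee_pos: [0.5965, -0.2052, 0.103]
tcp_rot: [179.9, -0.4, 2.1]
wrist_force: [-2.2, 2.4, 18.3]
opening: 0.0108
```

```bash
python3 ob.py
```

```text
[ 0.59646822 -0.20519543  0.10303465] [179.88784052  -0.38179575   2.134698  ] [-2.18221722  2.43722733 18.25344623] [0.42117446 0.60836444 0.02287653] 0.010755020240738308
```

Emit:
{"name": "play_rows", "arguments": {
  "rows": [
    [1,[-0.06,-0.02,0.22],[0,-0.1,0]]
  ]
}}

```text
time: 14.4
ee_pos: [0.5964, -0.2051, 0.1031]
tcp_rot: [179.8, -0.4, 2.1]
wrist_force: [-3.3, 1.4, 18.0]
opening: 0.011
```

```bash
python3 ob.py
```

```text
[ 0.59643375 -0.20511413  0.10311036] [179.83451675  -0.43523588   2.1421196 ] [-3.29298523  1.35874969 18.04868433] [0.39647764 0.76141068 0.02884385] 0.01095511153803468
```

Emit:
{"name": "play_rows", "arguments": {
  "rows": [
    [1,[-0.06,-0.02,0.23],[0.1,-0.2,-2]],
    [1,[-0.06,-0.02,0.23],[0.1,-0.2,-2]]
  ]
}}

```text
time: 14.6
ee_pos: [0.5964, -0.2051, 0.103]
tcp_rot: [179.9, -0.3, 6.2]
wrist_force: [-1.1, 0.9, 15.9]
opening: 0.0108
```

```bash
python3 ob.py
```

```text
[ 0.59644322 -0.20513701  0.10296303] [179.87738795  -0.34018814   6.22129898] [-1.07854726  0.88673737 15.92202527] [ 0.24754168  0.44541101 -0.10257622] 0.010785445340617077
```

Emit:
{"name": "play_rows", "arguments": {
  "rows": [
    [1,[-0.06,-0.03,0.23],[0.1,-0.2,-3]],
    [1,[-0.06,-0.03,0.23],[0.1,-0.2,-3]]
  ]
}}

```text
time: 14.8
ee_pos: [0.5965, -0.2052, 0.1026]
tcp_rot: [179.9, -0.2, 12.4]
wrist_force: [-1.9, 1.0, 15.1]
opening: 0.0107
```

```bash
python3 ob.py
```

```text
[ 0.5964879  -0.2051688   0.10255329] [179.8890855   -0.2218875   12.41233795] [-1.92934846  1.00235653 15.09532982] [ 0.2607735   0.46479297 -0.18208882] 0.01070316936354115
```

Emit:
{"name": "play_rows", "arguments": {
  "rows": [
    [1,[-0.05,-0.03,0.28],[0.05,-0.15,-3]],
    [1,[-0.05,-0.03,0.28],[0.05,-0.15,-3]]
  ]
}}

```text
time: 15.0
ee_pos: [0.5966, -0.2052, 0.1018]
tcp_rot: [179.8, -0.2, 18.6]
wrist_force: [-3.1, 1.9, 19.7]
opening: 0.0109
```

```bash
python3 ob.py
```

```text
[ 0.59658756 -0.205248    0.10179694] [179.7779147   -0.19029646  18.63585526] [-3.08243801  1.94722245 19.65411017] [ 0.54411232  0.95407804 -0.15675505] 0.010930404924009122
```

Emit:
{"name": "play_rows", "arguments": {
  "rows": [
    [1,[-0.05,-0.04,0.28],[0.05,-0.15,-3]],
    [1,[-0.05,-0.04,0.28],[0.05,-0.15,-3]]
  ]
}}

```text
time: 15.2
ee_pos: [0.5965, -0.2052, 0.1015]
tcp_rot: [179.6, -0.1, 24.9]
wrist_force: [-4.0, 2.9, 20.2]
opening: 0.0101
```

```bash
python3 ob.py
```

```text
[ 0.59652568 -0.20517037  0.10150106] [ 1.79636197e+02 -1.37539657e-01  2.48597444e+01] [-3.99467466  2.85673916 20.24044117] [ 0.49622404  0.92197691 -0.18162163] 0.010077332515589144
```

Emit:
{"name": "play_rows", "arguments": {
  "rows": [
    [1,[-0.05,-0.06,0.27],[0.2,-0.1,-3]],
    [1,[-0.05,-0.06,0.27],[0.2,-0.1,-3]]
  ]
}}

```text
time: 15.4
ee_pos: [0.5964, -0.2051, 0.1014]
tcp_rot: [179.7, -0.2, 31.1]
wrist_force: [-2.4, 1.8, 17.3]
opening: 0.0108
```

```bash
python3 ob.py
```

```text
[ 0.59637445 -0.20514647  0.10135334] [ 1.79724905e+02 -1.51344358e-01  3.10782028e+01] [-2.39971579  1.80755158 17.28644741] [ 0.16630933  0.67932352 -0.28234255] 0.010832268292958525
```

Emit:
{"name": "play_rows", "arguments": {
  "rows": [
    [1,[-0.04,-0.07,0.27],[0.2,-0.1,-3]],
    [1,[-0.04,-0.07,0.27],[0.2,-0.1,-3]]
  ]
}}

```text
time: 15.6
ee_pos: [0.5964, -0.2053, 0.1011]
tcp_rot: [179.8, -0.1, 37.3]
wrist_force: [-2.3, 0.8, 17.9]
opening: 0.0106
```

```bash
python3 ob.py
```

```text
[ 0.59636473 -0.20525603  0.10113778] [ 1.79769918e+02 -1.42206054e-01  3.72824325e+01] [-2.33236976  0.75280952 17.87529807] [ 0.22227333  0.64474789 -0.27054247] 0.010589337741688748
```

Emit:
{"name": "play_rows", "arguments": {
  "rows": [
    [1,[-0.04,-0.07,0.28],[0.2,-0.1,-3]],
    [1,[-0.03,-0.07,0.28],[0.15,-0.1,-3]],
    [1,[-0.03,-0.07,0.28],[0.15,-0.1,-3]]
  ]
}}

```text
time: 15.9
ee_pos: [0.5963, -0.2053, 0.1007]
tcp_rot: [179.7, -0.1, 46.6]
wrist_force: [-3.7, 2.0, 18.4]
opening: 0.0108
```

```bash
python3 ob.py
```

```text
[ 0.59633352 -0.20532679  0.10072266] [ 1.79722047e+02 -7.98194550e-02  4.65913389e+01] [-3.6561487   2.03353178 18.37200492] [ 0.37932021  0.8385921  -0.2799485 ] 0.010810228192694202
```

Emit:
{"name": "play_rows", "arguments": {
  "rows": [
    [1,[-0.02,-0.08,0.28],[0.15,-0.1,-3]],
    [1,[-0.02,-0.08,0.28],[0.15,-0.1,-3]]
  ]
}}

```text
time: 16.1
ee_pos: [0.5963, -0.2053, 0.1006]
tcp_rot: [179.6, 0.0, 52.8]
wrist_force: [-2.9, 1.0, 19.4]
opening: 0.0108
```

```bash
python3 ob.py
```

```text
[ 0.59626943 -0.20529013  0.10057445] [1.79633334e+02 2.49331350e-02 5.27988918e+01] [-2.8715184   1.04434612 19.37280023] [ 0.35701297  0.69468443 -0.34613355] 0.010840128011697758
```

Emit:
{"name": "play_rows", "arguments": {
  "rows": [
    [1,[-0.01,-0.08,0.28],[0.25,0,-3]],
    [1,[-0.01,-0.08,0.27],[0.25,0,-3]],
    [1,[-0.01,-0.08,0.27],[0.25,0,-3]]
  ]
}}

```text
time: 16.4
ee_pos: [0.5962, -0.2054, 0.1004]
tcp_rot: [179.8, -0.0, 62.1]
wrist_force: [-2.2, 1.8, 18.6]
opening: 0.0105
```

```bash
python3 ob.py
```

```text
[ 0.59622014 -0.20541754  0.10039682] [ 1.79779374e+02 -2.31076844e-02  6.21083113e+01] [-2.16699595  1.83605906 18.56187309] [ 0.25574686  0.63029806 -0.24163653] 0.01053470646065992
```

Emit:
{"name": "play_rows", "arguments": {
  "rows": [
    [1,[0,-0.08,0.28],[0.25,0,-3]],
    [1,[0,-0.08,0.28],[0.25,0,-3]],
    [1,[0,-0.08,0.28],[0.25,0,-3]]
  ]
}}

```text
time: 16.7
ee_pos: [0.5963, -0.2056, 0.1001]
tcp_rot: [179.9, -0.0, 71.4]
wrist_force: [-2.5, 1.2, 19.8]
opening: 0.0109
```

```bash
python3 ob.py
```

```text
[ 0.59630696 -0.20559533  0.1001438 ] [ 1.79898496e+02 -1.95031350e-02  7.14168373e+01] [-2.50028624  1.20552055 19.83308671] [ 0.31900374  0.63191016 -0.19200053] 0.010853054703413443
```

Emit:
{"name": "play_rows", "arguments": {
  "rows": [
    [1,[0,-0.08,0.27],[0.15,0,-3]],
    [1,[0.01,-0.08,0.27],[0.15,0,-3]],
    [1,[0.01,-0.08,0.27],[0.15,0,-3]]
  ]
}}

```text
time: 17.0
ee_pos: [0.5962, -0.2056, 0.1]
tcp_rot: [179.8, 0.1, 80.7]
wrist_force: [-1.8, 1.8, 18.7]
opening: 0.0107
```

```bash
python3 ob.py
```

```text
[ 0.59616077 -0.20560432  0.0999716 ] [1.79761235e+02 5.96655390e-02 8.07381976e+01] [-1.81681541  1.81535158 18.65302014] [ 0.39960875  0.66656306 -0.21986395] 0.010702612360972051
```

Emit:
{"name": "play_rows", "arguments": {
  "rows": [
    [1,[0.01,-0.08,0.27],[0.15,0,-3]],
    [1,[0.02,-0.08,0.26],[0.15,0,-3]]
  ]
}}

```text
time: 17.2
ee_pos: [0.5961, -0.2056, 0.0999]
tcp_rot: [179.7, 0.2, 87.0]
wrist_force: [-2.1, 2.5, 17.7]
opening: 0.0107
```

```bash
python3 ob.py
python3 - <<'E'
from h import *
c=camera('wrist');save(c,'w20')
E
```

```text
[ 0.59610251 -0.20560549  0.09993126] [1.79679331e+02 1.73110032e-01 8.69564668e+01] [-2.09739035  2.48451261 17.70240546] [ 0.44489985  0.60327592 -0.29752257] 0.010689282992921668
```

View pics/w20.png

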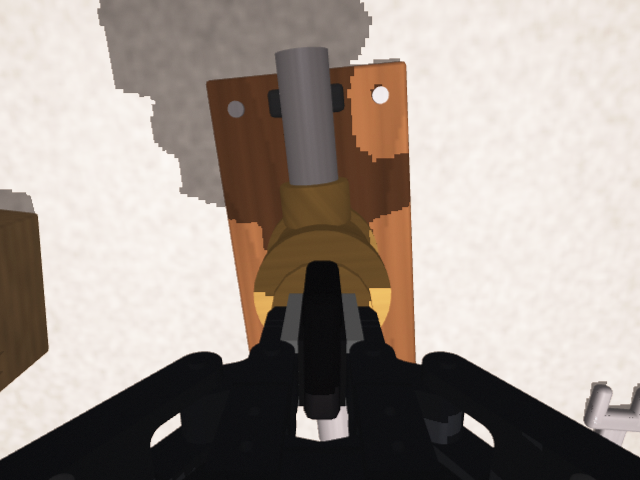

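Emit:
{"name": "play_rows", "arguments": {
  "rows": [
    [1,[0.02,-0.08,0.26],[0.2,0.1,-2.6]],
    [1,[0.02,-0.08,0.25],[0.2,0.1,-2.6]]
  ]
}}

```text
time: 17.45
ee_pos: [0.596, -0.2057, 0.0999]
tcp_rot: [179.7, 0.1, 92.5]
wrist_force: [-2.4, 0.9, 17.9]
opening: 0.0105
```

```bash
python3 - <<'E'
from h import *
o=get_obs();print(o['ee_pos'],o['tcp_rot'],o['wrist_force'],o['torque'])
c=camera('wrist');save(c,'w21')
for uv in [((300,50),(330,186))]: pass
E
python3 ob.py
```

```text
[ 0.59604526 -0.20569178  0.0999154 ] [1.79710328e+02 1.32529927e-01 9.24788854e+01] [-2.40835625  0.87087157 17.89201603] [ 0.27313545  0.4406708  -0.20167767]
[ 0.59605602 -0.20572496  0.09988549] [1.79711679e+02 1.30880691e-01 9.26439836e+01] [-2.68626335  1.23782575 16.71888158] [ 0.27987332  0.53813878 -0.0534795 ] 0.010711051309475613
```

View pics/w21.png

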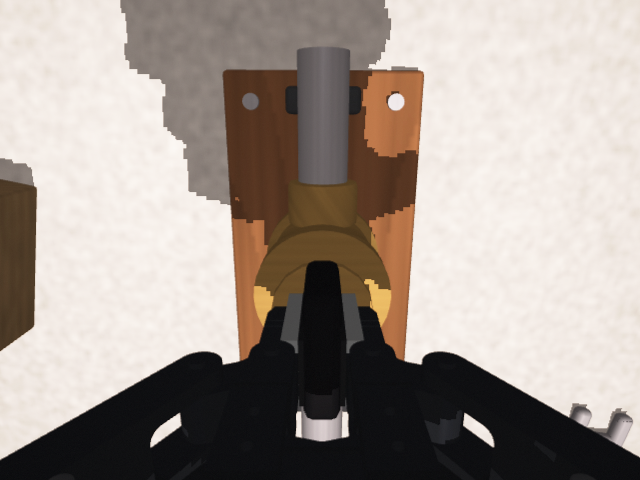

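Emit:
{"name": "play_rows", "arguments": {
  "rows": [
    [1,[0.01,-0.04,0.1],[0.1,0.05,0]],
    [1,[0,-0.02,0],[0,0,0]],
    [0.8,[0,0,0],[0,0,0]],
    [0.6,[0,0,0],[0,0,0]],
    [0.6,[0,0,0],[0,0,0]],
    [0.6,[0,0,0],[0,0,0]]
  ],
  "newtons": 60
}}

```text
time: 18.1
ee_pos: [0.5949, -0.2056, 0.099]
tcp_rot: [179.9, 0.1, 92.7]
wrist_force: [-0.2, -0.7, -0.8]
opening: 0.0341
```

```bash
python3 ob.py
python3 - <<'E'
from h import *
c=camera('wrist');save(c,'w22')
E
```

```text
[ 0.59488593 -0.20557798  0.09903846] [1.79866109e+02 7.64212903e-02 9.26719384e+01] [-0.15830276 -0.73657852 -0.82973148] [-0.00803091 -0.02499049 -0.05388833] 0.034136796213030764
```

View pics/w22.png

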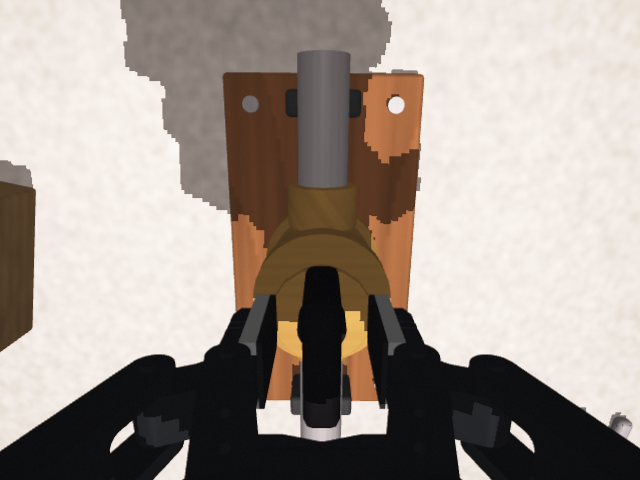

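Emit:
{"name": "play_rows", "arguments": {
  "rows": [
    [0.6,[0,0,-1],[0,0,0]],
    [0.5,[0,0,-2],[0,0,0]],
    [0.4,[0,0,-3],[0,0,0]],
    [0.2,[0,0,-4],[0,0,0]],
    [0,[0,0,-3],[0,0,0]],
    [0,[0,0,0],[0,0,0]],
    [0,[0,0,0],[0,0,0]]
  ]
}}

```text
time: 18.85
ee_pos: [0.5936, -0.2052, 0.236]
tcp_rot: [179.9, 0.1, 92.7]
wrist_force: [0.4, -0.2, -0.7]
opening: 0.0854
```

```bash
python3 ob.py
python3 - <<'E'
from h import *
c=camera('wrist');save(c,'w23')
k=camera('side');x=k['img'][150:250,270:400];cv2.imwrite('pics/s23.png',cv2.resize(x,(780,600),interpolation=cv2.INTER_CUBIC)[:,:,::-1])
E
```

```text
[ 0.59358066 -0.20515921  0.23602809] [1.79937059e+02 5.92192685e-02 9.26651584e+01] [ 0.39725975 -0.23203373 -0.65754135] [-0.04633903  0.05350595 -0.00516558] 0.08541150584874037
```

View pics/w23.png

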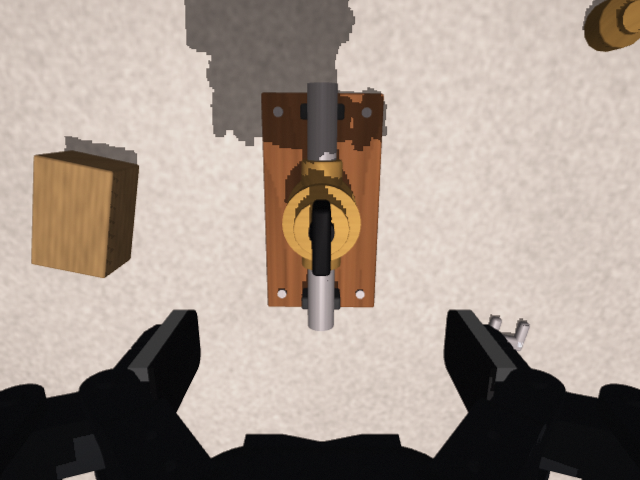

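View pics/s23.png

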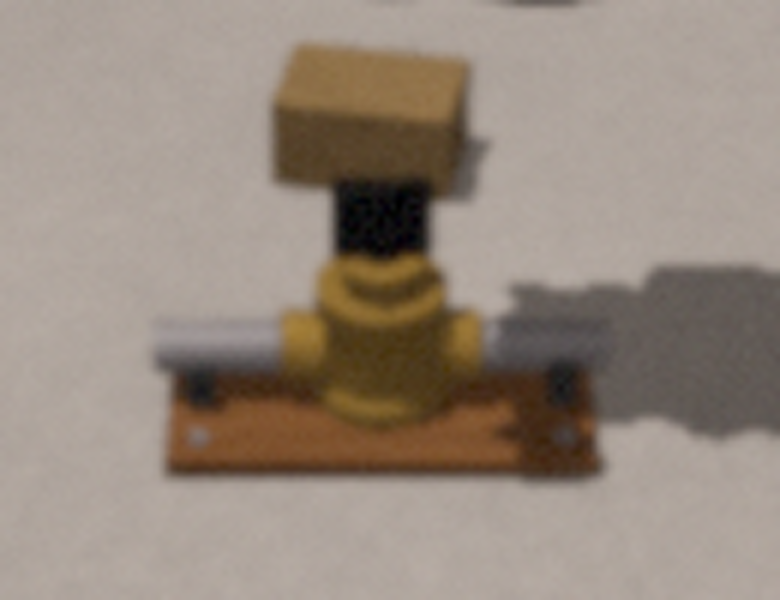

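Emit:
{"name": "play_rows", "arguments": {
  "rows": [
    [0,[0,0,0],[0,0,0]],
    [0,[0,0,0],[0,0,0]],
    [0,[0,0,0],[0,0,0]],
    [0,[0,0,0],[0,0,0]],
    [0,[0,0,0],[0,0,0]],
    [0,[0,0,0],[0,0,0]],
    [0,[0,0,0],[0,0,0]],
    [0,[0,0,0],[0,0,0]]
  ]
}}

```text
time: 19.75
ee_pos: [0.5921, -0.2046, 0.2311]
tcp_rot: [-179.7, -0.1, 92.7]
wrist_force: [-0.7, -1.3, 0.3]
opening: 0.0853
```

Run:
```python
from h import *
c=camera('side')
a=cv2.imread('pics/s23.png').astype(int);b=cv2.resize(c['img'][150:250,270:400],(780,600),interpolation=cv2.INTER_CUBIC)[:,:,::-1].astype(int)
d=np.abs(a-b)[180:480,150:480];print('diff',d.mean(),d.max())
w=camera('wrist');m=(w['img'].max(2)<60);m2=np.zeros_like(m);m2[190:285,295:345]=m[190:285,295:345]
n,l,s,_=cv2.connectedComponentsWithStats(m2.astype(np.uint8));k=1+np.argmax(s[1:,4])
print(s[k]); print(fitlever(w,l==k,(.597,-.205),.084,.12)) 
c=camera('top');cv2.imwrite('pics/topend.png',cv2.resize(c['img'][100:340,100:500],None,fx=2,fy=2)[:,:,::-1])
```

```text
diff 1.9992356902356903 23
[ 308  204   25   78 1531]
(array([ 596.6579466 , -205.0757888 ,    3.10004327]), np.float64(82.09006557795558), np.float64(1531.0000000000005))
```

View pics/topend.png

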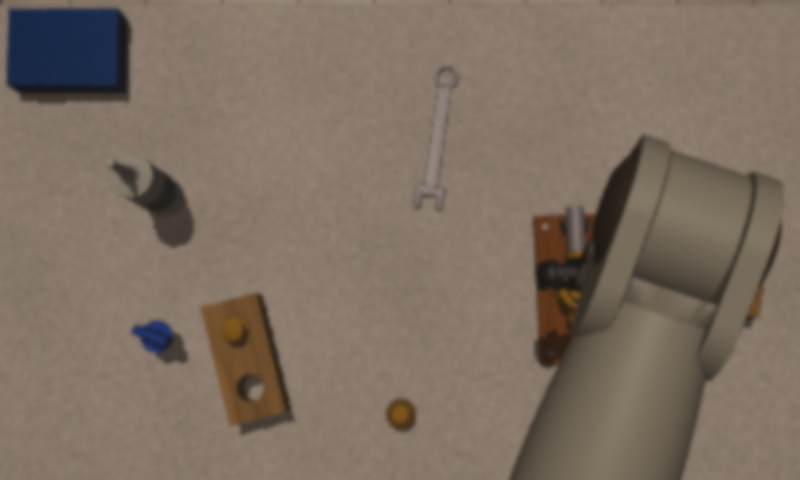

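```bash
python3 -c "
from h import *
print(job_done())"
```

```text
the job is handed in; nothing more can be done
None
```

The black-levered plug is seated in the stopcock bore with its lever in line with the pipe, and it held there after I let go. I handed the job in at about 20 s of the 67 s allowed.

- **Insertion:** I set the plug in with its lever across the pipe and eased it down until the taper met the bush. At first touch its shoulder was about 15 mm above the bore mouth.
- **Quarter turn:** I turned it about 90.4° under a steady push, and it sank about 5.3 mm from first touch. The push read 15 to 20 N and was mostly 17.5 to 20. It dipped to about 15–16 N over the first 10° before I corrected it, and no reading passed 20.3 N.
- **Final checks:** About a second after release, a second side picture showed no visible change from the first. The lever measured 3.1°, against roughly 2° for the pipe. In the top view the spare, wrench, cartridge, cap and blue look-alike stood where they had been. The carton was mostly hidden behind the arm there, but the side view taken after release showed it in its place.

**What did not go smoothly:**
- **First grip:** it sat about 9 mm too high, so I opened and took it again lower down.
- **Plug position in the grip:** the wrist-camera and side-camera estimates differed by about 4 mm. I used a value in between and corrected it by the wrist force while lowering the plug in.
- **Side force:** it reached about 5 N at times during the pressing and turning.

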